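# Shut the presentation case and display the tall owl on it

## Task

Set up the display: swing the lid of the open grey presentation case over so that it falls fully shut, then take the tall owl on its slender stem from under the glass shelf and stand it upright in the middle of the closed lid, its beak facing straight out over the edge of the case that is away from the robot. The owl is top-heavy: keep it upright, set it down gently rather than dropping it, let go of it, and leave the other goods and the shelf undisturbed.

Things in the scene. Friction and masses are not known exactly. Their poses are not given: they have to be found in the camera images.
- case: Open presentation case, grey outside, red lining, pale blue cups inside; fixed. 200 mm along its x, 170 mm along its y, 80 mm high, walls 8 mm. Origin: centre of its underside. Its +x edge is the one away from the robot (yaw within 0.3 rad of the robot's x). The lid's hinge line runs along its x at y = +85 mm, z = 80 mm.
- lid (a joint): Hinge angle of the case's lid, rad: 0 shut flat, 1.57 upright, limit 2.1. Panel 200 x 170 mm, 10 mm thick, 0.3 kg; it starts leaning 0.1 to 0.4 rad past upright to the case's +y side, held by hinge friction (0.1 N m). Pushed at its back towards the case's -y, past upright to about 1.1 rad, it falls shut by its own weight.
- lid_centre (a point): Middle of the lid's outer face, moving with the lid; with the lid shut it is the middle of the flat top, 90 mm above the table.
- owl: Tall dark wood owl, 180 mm high, 0.2 to 0.36 kg, centre of mass at 115 mm height: round foot 48 mm across, 10 mm thick; stem 18 mm across up to 72 mm; then the owl's body, a round column 50 mm across (52 over the wings on its +-y) from 90 to 147 mm, then a domed head. Beak and white eyes on its +x. Origin: centre of the underside. Starts under the shelf in one of three places.
- owl_beak (a point): Tip of the tall owl's beak, 35 mm from its axis on its +x side, 145 mm above its underside.
- shelf: Fixed shelf: clear glass board (its x -30 to +60 mm, y +-185 mm, 8 mm thick), underside 265 mm above the table, on posts 12 mm square at x 15, y +-175 mm, open in front and behind; small goods on top up to 315 mm. Origin on the table. Front edge (-x) faces the robot. Three goods stand under it in a row, 105 mm apart, near x = 0.
- owlet: Bystander under the shelf: short owl, same body without stem, 108 mm high, 52 mm across. Origin at its underside.
- jar: Bystander under the shelf: white ginger jar, 95 mm high, 64 mm across. Origin at its underside.
- caddy: Bystander: dark steel tea caddy standing between shelf and case, nearer the robot, 60 mm across, 150 mm high. Origin at its underside.
- teapot: Bystander: brown clay teapot, body 90 mm across, 76 mm high; spout to 75 mm on its +x, handle to 66 mm on its -x. Origin at its underside.
- cup: Bystander: brown clay cup, 72 mm across, 50 mm high. Origin at its underside.
- gift_box: Bystander: dull green box 80 x 110 x 60 mm high (x, y, z). Origin at its underside.
- medal_tray: Fixed red tray of brass medals lying in front of the shelf, 110 mm (x) by 180 mm (y), 15 mm high. Origin at its underside.
Things that resemble listed ones, but are neither listed nor needed, are in the scene too. What is shaped like the owl but blue or yellow is not meant.

How it is judged:
By the outcome, as a careful person would: the job done as asked, in the order asked, and still so for the second after the job is handed in, with the robot touching nothing.
It also fails if it takes over 64 s, if anything falls off the work surface, if the arm or the gripper's body presses on something with over 40 N, if the wrist force passes 120 N, or if a joint passes its speed limit or range.

## Robot

A 6-joint arm with a two-finger parallel gripper is mounted at the origin on the work surface. World frame = base frame: x ahead of the robot, y to its left, z up, the work surface at z = 0. Lengths are in m, angles in rad, forces in N, time in s.
With the tool pointing down it reaches from about 0.25 to 0.8 m from the base axis. Payload 8.5 kg.
Tool frame: the origin (TCP) lies at the very end of the fingers, on their centre line; the grasp point (between the pads) lies 19 mm behind it; z points along the fingers, y is the direction in which the jaws open and shut (so a half turn about z gives the same grasp; the last joint's range is limited). The gripper opens to 85 mm and grips with 20 to 120 N. Pads are 22 mm wide; open, the fingers measure 114 mm over their backs; the gripper's body (76 mm by 85 mm) begins 54 mm behind the grasp point. The pads swing forward as they close: fully open they stand 13 mm farther back than shut.
Start: joints at [-1.279, 0.238, -0.013, 1.319, 0, 1.571], TCP at [0.151, -0.503, 0.231] pointing down, gripper open.
Joint ranges: [-2.66, 2.66], [-1.03, 1.9], [-1.14, 1.46], [-1.82, 2.27], [-1.45, 1.34], [-3.14, 3.14]. Speed limits (rad/s): [2.22, 2.22, 2.79, 3.14, 3.14, 3.14].

## Interface

Orientations are given as a 3x3 rotation matrix whose columns are the frame's x, y, z axes.
In Python, from rig import get_obs, eyes, order gives the robot as it stands. The module is installed in compiled form; this text tells all that it offers.
- The arm moves only by the tool arm_command, never from a script. Its argument "plan" is text: rows parted by semicolons, each of 4 numbers parted by spaces: the shift along the world's x, y, z in cm, then the turn about the world's z in rad. In form: dx dy dz twist; .... A call has 1 to 8 rows; each row shifts and turns the commanded pose from where the row before left it; what a row does not reach is not made up. A row lasts 1/12 s, in which the tool goes at most 41.7 mm and 7.16 degrees, less where a joint would pass 70% of its speed; a pose out of reach is approached as far as the arm can. A call is refused whole if a number of a shift passes 4.17 or a number of a turn 0.125, either way. A call with a gripper value outside its range is refused whole. "jaw" is the finger opening in cm, from 0 to 8.54, set as the call begins (left out, the last holds). The fingers move at their own pace and stop on an object; the grip force is fixed at half the most. Time passes only in rows, so rows that do not move let the fingers close. It gives the time, the measured TCP pose, the force and the opening at its end, in the units of the state.
- get_obs(): the state, without advancing time (a new reading comes with each control period).
- eyes.snapshot(name): name is "scene" or "top"; returns a dict with "pixels" (420x560x3 uint8, red, green, blue), "depth" (420x560 float32, m along the optical axis (not along the pixel's ray), 0 where there is no reading), "intrinsics" (3x3 intrinsics, pixels), "origin" and "attitude" of the camera in the world. Camera axes: x right, y down, z forward; pixel columns grow to the right and rows downward; lengths in m; the calibration is good to about 2 mm. A picture is of the moment at which its call begins.
- order.job_done(): hands the job in, once; it reports no verdict.
The state is a dict: "time_s": time; "qpos": joint angles; "dq": joint speeds; "effort": joint torques, N m; "tool_pos": TCP position; "tcp_rot": TCP orientation; "contact_force": force on the tool from outside, world axes, zero at the start; "torque": the same for the moment, N m; "grip_width": finger opening in m.
Only numpy, scipy, OpenCV 4.12 (cv2) and the standard library are available. Lean on these libraries where they do the work, as an engineer would, in place of code of your own. Each camera call takes 0.05 s, during which the arm holds its last target.

## Working session

There is one attempt and no reset: what is moved stays moved. The work goes in short steps, Python scripts to look and compute and a tool call to move; the robot and the scene stay as the last step left them, time stands still between calls to the robot, and variables do not carry over. Pictures are saved under pics/ and viewed, and the job is handed in when it is done.

Besides the shell and the picture viewer there is one more tool, called after ">>>" as name(argument=value, ...) on one line, values as JSON. arm_command: Moves the arm, as the interface text tells. Its arguments: {"type":"object","properties":{"plan":{"type":"string"},"jaw":{"type":"number"}},"required":["plan"]}

```bash
mkdir -p pics
cat > h.py <<'E'
import numpy as np, cv2
from rig import get_obs, eyes, order
def snap(n,f=None):
    s=eyes.snapshot(n)
    if f: cv2.imwrite('pics/'+f,cv2.cvtColor(s['pixels'],cv2.COLOR_RGB2BGR))
    return s
def cloud(s):
    d=s['depth'];K=np.array(s['intrinsics']);v,u=np.mgrid[:d.shape[0],:d.shape[1]]
    p=np.stack([(u-K[0,2])/K[0,0]*d,(v-K[1,2])/K[1,1]*d,d],-1)
    w=p@np.array(s['attitude']).T+np.array(s['origin']); w[d==0]=np.nan
    return w
E
python3 - <<'E'
from h import *
for n in('scene','top'):
    s=snap(n,n+'0.png');np.savez('/tmp/'+n,**s);print(n,s['origin'],np.round(s['attitude'],3).tolist(),s['intrinsics'])
o=get_obs();print(o)
E
```

```text
scene [ 1.09943973 -0.75730064  1.00735233] [[0.767, 0.443, -0.463], [0.641, -0.536, 0.549], [-0.005, -0.718, -0.696]] [[431.74090096   0.         289.37168676]
 [  0.         431.74090096 207.87408005]
 [  0.           0.           1.        ]]
top [ 0.46776974 -0.06301475  1.44347048] [[-0.022, -0.999, 0.035], [-1.0, 0.022, -0.001], [0.0, -0.035, -0.999]] [[472.47675473   0.         279.37973072]
 [  0.         472.47675473 204.08363217]
 [  0.           0.           1.        ]]
{'time_s': 0.1, 'qpos': array([-1.27901525e+00,  2.38745592e-01, -1.41548062e-02,  1.31920806e+00,
       -1.86691704e-05,  1.57077059e+00]), 'dq': array([-0.00038648,  0.0003012 ,  0.00187322,  0.00190203,  0.00093121,
       -0.00185772]), 'effort': array([-3.58016459e-04, -5.39717460e+01,  3.47000527e+01,  1.33396592e-02,
       -7.05801583e-06,  3.51691689e-06]), 'tool_pos': array([ 0.15090907, -0.5024581 ,  0.2307348 ]), 'tcp_rot': array([[ 9.57725643e-01,  2.87682874e-01, -3.95325688e-04],
       [ 2.87683145e-01, -9.57724826e-01,  1.25130089e-03],
       [-1.86353896e-05, -1.31213148e-03, -9.99999139e-01]]), 'contact_force': array([-0.46319121, -0.56298976, -0.19041655]), 'torque': array([ 0.05625669, -0.00424932, -0.03727506]), 'grip_width': 0.0851848261933054}
```

View pics/scene0.png

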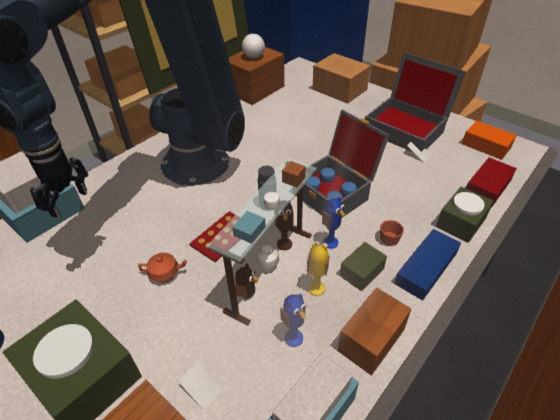

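View pics/top0.png

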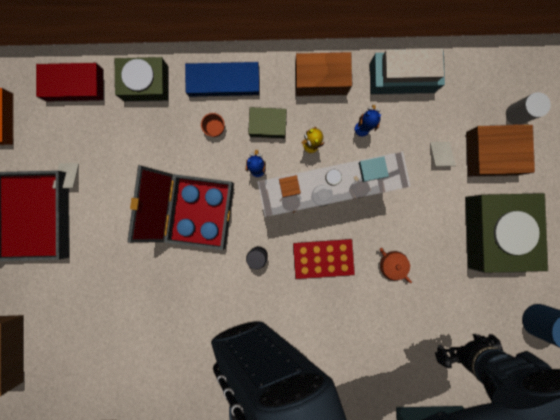

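Run:
```python
from h import *
s=dict(np.load('/tmp/scene.npz'));t=dict(np.load('/tmp/top.npz'))
im=cv2.cvtColor(s['pixels'],cv2.COLOR_RGB2BGR)
a=cv2.resize(im[150:330,190:370],None,fx=4.0,fy=4.0,interpolation=cv2.INTER_CUBIC)[:, :]
cv2.imwrite('pics/c1.png',cv2.resize(a,(600,600)))
im=cv2.cvtColor(t['pixels'],cv2.COLOR_RGB2BGR)
cv2.imwrite('pics/c2.png',cv2.resize(im[100:300,120:420],None,fx=2.66,fy=2.66,interpolation=cv2.INTER_CUBIC))
w=cloud(s)
for u,v in [(285,215),(285,228),(283,240),(268,258),(245,268),(245,282),(243,294),(332,220),(318,262),(292,312),(358,145),(290,235)]: print(u,v,np.round(w[v,u],3))
w=cloud(t)
print()
for u,v in [(135,205),(139,169),(134,242),(172,175),(168,243),(231,182),(226,250),(257,257),(267,195),(408,187),(400,155),(262,180),(324,258),(315,135),(256,165),(370,120),(268,122),(396,265)]: print(u,v,np.round(w[v,u],3))
```

```text
285 215 [ 0.54  -0.113  0.154]
285 228 [ 0.538 -0.112  0.099]
283 240 [ 0.523 -0.105  0.029]
268 258 [ 0.557 -0.208  0.068]
245 268 [ 0.556 -0.295  0.108]
245 282 [ 0.574 -0.316  0.085]
243 294 [ 0.569 -0.324  0.034]
332 220 [ 0.638 -0.022  0.125]
318 262 [ 0.71  -0.185  0.15 ]
292 312 [ 0.755 -0.342  0.156]
358 145 [0.523 0.279 0.167]
290 235 [ 0.51  -0.056  0.002]

135 205 [0.515 0.3   0.252]
139 169 [0.607 0.293 0.237]
134 242 [0.421 0.31  0.231]
172 175 [0.605 0.242 0.088]
168 243 [0.41  0.258 0.081]
231 182 [0.582 0.074 0.08 ]
226 250 [ 0.381  0.101 -0.   ]
257 257 [ 0.369 -0.     0.15 ]
267 195 [ 0.532 -0.034  0.266]
408 187 [ 0.544 -0.384  0.273]
400 155 [ 0.624 -0.367  0.271]
262 180 [ 0.592 -0.013  0.008]
324 258 [ 0.351 -0.196  0.012]
315 135 [ 0.694 -0.164  0.185]
256 165 [ 0.618 -0.004  0.177]
370 120 [ 0.734 -0.315  0.172]
268 122 [ 0.758 -0.036  0.06 ]
396 265 [ 0.331 -0.4    0.063]
```

View pics/c1.png

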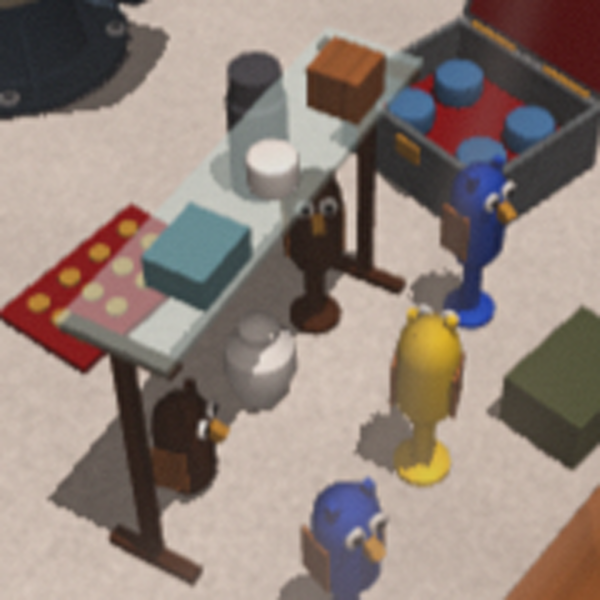

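View pics/c2.png

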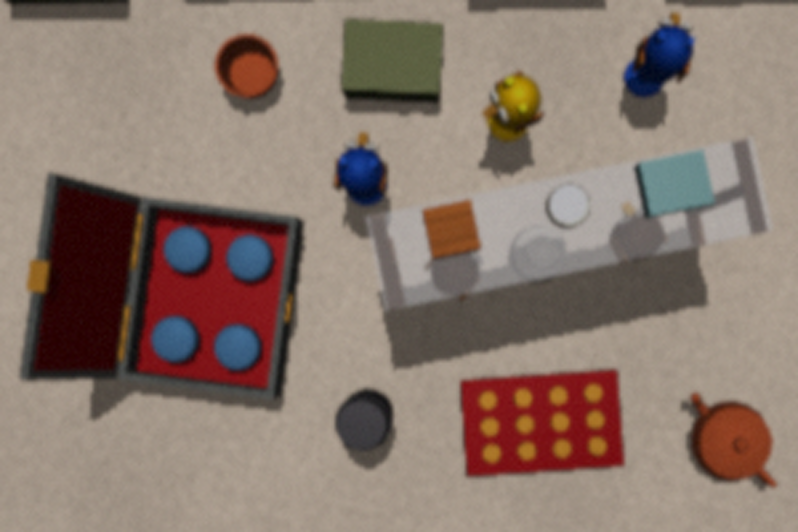

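The tall dark owl on a stem is at scene (285,228), under the shelf at its case end. The dark one without a stem at (245,280) is the owlet, and the stemmed blue and yellow ones at (332,220), (318,262) and (292,312) are decoys. The case with pale blue cups is at top (200,213). The crop confirms all of this. The lid comes first, so I'm raising the arm with the jaws closed.

>>> arm_command(plan="0 0 4 0; 0 0 4 0; 0 0 4 0; 0 0 4 0; 0 0 4 0.1; 2.8 2.8 0 0.1; 2.8 2.8 0 0.1; 2.8 2.8 0 0.1", jaw=0)

```text
time_s: 0.77
tool_pos: [0.2357, -0.4186, 0.4316]
tcp_rot: [[0.768, 0.64, 0.001], [0.64, -0.768, -0.001], [-0.0, 0.001, -1.0]]
contact_force: [1.3, -0.2, 0.1]
grip_width: 0.0001
```

Run:
```python
from h import *
np.set_printoptions(precision=4,suppress=True)
o=get_obs();print(o['qpos'],o['tool_pos'],o['tcp_rot'],o['time_s'])
t=dict(np.load('/tmp/top.npz'));s=dict(np.load('/tmp/scene.npz'))
T=cloud(t);S=cloud(s);A=np.concatenate([T.reshape(-1,3),S.reshape(-1,3)])
C=np.concatenate([t['pixels'].reshape(-1,3),s['pixels'].reshape(-1,3)]).astype(int)
# case rim: z .074-.086 near
m=(abs(A[:,2]-.08)<.005)&(A[:,0]>.38)&(A[:,0]<.65)&(A[:,1]>.05)&(A[:,1]<.27)
m&=(C.max(1)-C.min(1)<40)
r=cv2.minAreaRect(A[m][:,:2].astype(np.float32)*1000);print('case',r,m.sum())
# lid
m=(A[:,2]>.1)&(A[:,0]>.38)&(A[:,0]<.65)&(A[:,1]>.2)&(A[:,1]<.36)
L=A[m];c=L.mean(0);u=np.linalg.svd(L-c,full_matrices=False)[2];print('lid n',u[2],L.min(0),L.max(0),c)
# shelf
m=(abs(A[:,2]-.273)<.006)&(A[:,0]>.45)&(A[:,0]<.7)&(A[:,1]>-.42)&(A[:,1]<.02)
r=cv2.minAreaRect(A[m][:,:2].astype(np.float32)*1000);print('shelf',r,m.sum())
# tall owl pts
m=(A[:,2]>.004)&(A[:,2]<.2)&(A[:,0]>.48)&(A[:,0]<.6)&(A[:,1]>-.16)&(A[:,1]<-.06)
P=A[m]
for a,b in[(0.0,.015),(.015,.07),(.075,.09),(.09,.105),(.105,.12),(.12,.147),(.147,.185)]:
  k=(P[:,2]>a)&(P[:,2]<b);
  if k.sum():print(a,k.sum(),P[k].min(0),P[k].max(0),np.median(P[k],0))
```

```text
[-1.058   0.1775  0.4181  1.8104  0.0001  1.389 ] [ 0.2357 -0.4186  0.4316] [[ 0.7683  0.6401  0.0006]
 [ 0.6401 -0.7683 -0.0008]
 [-0.0001  0.001  -1.    ]] 0.7667
case ((497.7842102050781, 173.86892700195312), (179.46632385253906, 204.31027221679688), 81.31150817871094) 993
lid n [-0.1423 -0.9479  0.2852] [0.414  0.2438 0.1   ] [0.6178 0.3259 0.2527] [0.5181 0.2833 0.18  ]
shelf ((556.0330200195312, -199.89923095703125), (93.977783203125, 374.1744079589844), 10.304679870605469) 6881
0.0 211 [ 0.4808 -0.1597  0.004 ] [ 0.5983 -0.0611  0.0147] [ 0.5307 -0.1037  0.007 ]
0.015 66 [ 0.5174 -0.1065  0.0155] [ 0.5303 -0.0896  0.069 ] [ 0.5259 -0.1016  0.0406]
0.075 15 [ 0.5195 -0.1173  0.0751] [ 0.539  -0.095   0.0889] [ 0.5331 -0.1108  0.0821]
0.09 58 [ 0.5031 -0.1218  0.0903] [ 0.545  -0.0813  0.105 ] [ 0.5363 -0.1141  0.0983]
0.105 67 [ 0.5063 -0.1227  0.1052] [ 0.5473 -0.084   0.1199] [ 0.5374 -0.1129  0.1117]
0.12 107 [ 0.4901 -0.1232  0.1202] [ 0.5466 -0.0652  0.147 ] [ 0.536  -0.1092  0.1324]
0.147 113 [ 0.5255 -0.1249  0.1472] [ 0.5514 -0.0779  0.1845] [ 0.5398 -0.1055  0.1625]
```

>>> arm_command(plan="1.4 3.8 0 0.12; 1.4 3.8 0 0.12; 1.4 3.8 0 0.12; 1.4 3.8 0 0.12; 1.4 3.8 0 0.12; 1.4 3.8 0 0.12; 1.4 3.8 0 0.12; 1.4 3.8 0 0.12")

```text
time_s: 1.43
tool_pos: [0.3469, -0.1129, 0.4313]
tcp_rot: [[-0.086, 0.996, 0.0], [0.996, 0.086, -0.0], [-0.0, 0.0, -1.0]]
contact_force: [1.5, -1.0, 0.3]
grip_width: 0.0001
```

>>> arm_command(plan="1.4 3.8 0 0.12; 1.4 3.8 0 0.12; 1.4 3.8 0 0.12; 1.4 3.8 0 0.12; 1.4 3.8 0 0.12; 1.4 3.8 0 0.12; 1.4 3.8 0 0.12; 1.4 3.8 0 0.12")

```text
time_s: 2.1
tool_pos: [0.459, 0.1914, 0.4311]
tcp_rot: [[-0.866, 0.5, -0.0], [0.5, 0.866, -0.0], [0.0, -0.0, -1.0]]
contact_force: [0.9, -0.1, 0.3]
grip_width: 0.0003
```

>>> arm_command(plan="1.2 3.8 0 0; 1.2 3.8 0 0; 1.2 3.8 0 0; 1.2 3.8 0 0; 1.2 3.8 0 0; 1.2 3.8 0 0; 0 0 0 0")

```text
time_s: 2.68
tool_pos: [0.5305, 0.4117, 0.4267]
tcp_rot: [[-0.865, 0.502, -0.004], [0.503, 0.865, -0.002], [0.002, -0.004, -1.0]]
contact_force: [0.4, 0.7, -1.8]
grip_width: 0.0003
```

>>> arm_command(plan="0 0 -4 0; 0 0 -4 0; 0 0 -4 0; 0 0 -4 0; 0 0 -4 0; 0 0 -3 0; 0 0 0 0")

```text
time_s: 3.27
tool_pos: [0.5267, 0.4041, 0.2165]
tcp_rot: [[-0.863, 0.505, -0.009], [0.506, 0.863, -0.007], [0.004, -0.011, -1.0]]
contact_force: [0.2, -0.9, -0.9]
grip_width: -0.0001
```

Run:
```python
from h import *
snap('scene','s1.png');o=get_obs();print(o['qpos'],o['tool_pos'])
```

```text
[ 6.54527470e-01  4.97017416e-01  3.53393004e-01  1.43410813e+00
 -8.55333742e-05  1.18454223e+00] [0.52800505 0.40514378 0.22068927]
```

View pics/s1.png

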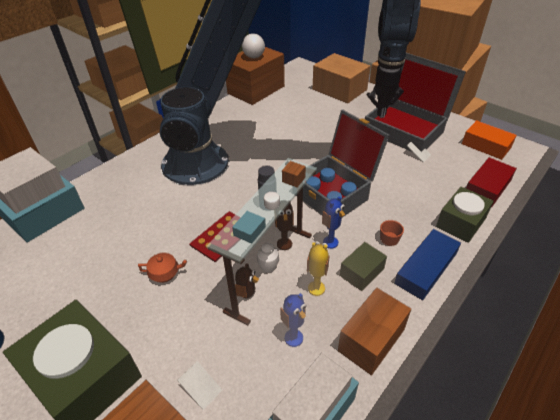

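>>> arm_command(plan="0 -2 -1.5 0; -0.3 -2 0 0; -0.3 -2 0 0; -0.3 -2 0 0; -0.3 -2 0 0; -0.3 -2 0 0; -0.3 -2 0 0; -0.3 -2 0 0")

```text
time_s: 3.98
tool_pos: [0.5101, 0.2466, 0.212]
tcp_rot: [[-0.863, 0.505, 0.004], [0.505, 0.863, 0.002], [-0.003, 0.004, -1.0]]
contact_force: [0.2, 0.6, -0.1]
grip_width: -0.0001
```

Run:
```python
from h import *
snap('scene','s2.png');o=get_obs();print(o['qpos'],o['tool_pos'])
```

```text
[ 0.44679493  0.31036769  0.03835185  1.29565284 -0.00130735  0.97791003] [0.50931358 0.24357157 0.2121862 ]
```

View pics/s2.png

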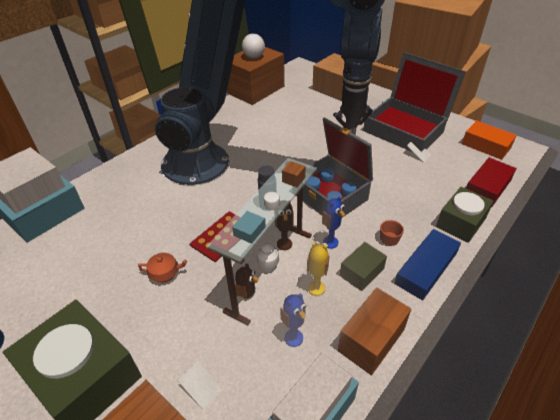

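The lid, near (348,155), is now past upright and closing. I'll keep pushing.

>>> arm_command(plan="-0.3 -2 0 0; -0.3 -2 0 0; -0.3 -2 0 0; -0.3 -2 0 0; -0.3 -2 0 0; 0 0 0 0; 0 0 0 0; 0 0 0 0")

```text
time_s: 4.7
tool_pos: [0.495, 0.1475, 0.2104]
tcp_rot: [[-0.863, 0.506, 0.003], [0.506, 0.863, 0.001], [-0.002, 0.002, -1.0]]
contact_force: [0.1, 0.2, 0.0]
grip_width: -0.0002
```

Run:
```python
from h import *
snap('scene','s3.png');o=get_obs();print(o['qpos'],o['tool_pos'])
```

```text
[ 2.89895197e-01  2.29849863e-01 -7.98471400e-02  1.25894766e+00
  1.29412001e-04  8.19532007e-01] [0.49478404 0.14763485 0.20990801]
```

View pics/s3.png

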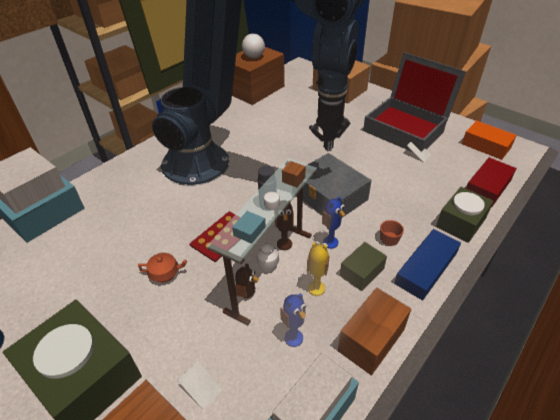

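The lid is shut: the grey flat top is at (337,185). Only z-twists can be commanded, and the owl has to be reached horizontally under the shelf. I'll test how the arm behaves at its limit high above the scene, with the jaw direction tangential.

>>> arm_command(plan="0 0 4 0.1; 0 0 4 0.1; 0 0 4 0.1; 0 0 4 0.1; 0 0 4 0.1; 0 0 4 0.1; 0 0 4 0.11; 0 0 4 0.11")

```text
time_s: 5.42
tool_pos: [0.4937, 0.1478, 0.5215]
tcp_rot: [[-0.965, -0.263, 0.003], [-0.263, 0.965, 0.001], [-0.003, 0.0, -1.0]]
contact_force: [1.4, 0.8, 1.1]
grip_width: 0.0
```

>>> arm_command(plan="-1 -1 4 0; -1 -1 4 0; -1 -1 4 0; -1 -1 4 0; -1 -1 4 0")

```text
time_s: 5.83
tool_pos: [0.4199, 0.0932, 0.6097]
tcp_rot: [[-0.962, -0.258, 0.094], [-0.257, 0.966, 0.023], [-0.097, -0.002, -0.995]]
contact_force: [0.1, -0.3, 0.2]
grip_width: 0.0
```

```bash
cat > st.py <<'E'
from h import *
np.set_printoptions(precision=4,suppress=True)
o=get_obs();q=o['qpos'];print(o['time_s'],q,'p',q[1]-q[2]+q[3],o['tool_pos'],'r',np.hypot(*o['tool_pos'][:2]));print(o['tcp_rot'],np.hypot(*o['contact_force'][:2]))
E
python3 st.py
python3 - <<'E'
import numpy as np
from scipy.optimize import least_squares
D=np.array([[.238,-.013,.525,.231],[.1775,.4181,.4804,.4316],[.497,.3534,.6655,.2207],[.3104,.0384,.5646,.2122],[.2298,-.0798,.5163,.2099]])
f=lambda x:np.r_[x[0]*np.sin(D[:,0])+x[1]*np.cos(D[:,0]-D[:,1])+x[2]-D[:,2], x[3]+x[0]*np.cos(D[:,0])-x[1]*np.sin(D[:,0]-D[:,1])-D[:,3]]
s=least_squares(f,[.3,.3,0,.1]);print(s.x,abs(s.fun).max())
E
```

```text
5.8333 [ 0.2166  0.2237  1.0173  2.2675  0.0024 -0.0441] p 1.4739625259460964 [0.4199 0.0932 0.6097] r 0.43012384312718344
[[-0.9616 -0.2578  0.0939]
 [-0.2568  0.9662  0.0232]
 [-0.0967 -0.0018 -0.9953]] 0.3063098872384928
[ 0.57242166  0.39610015  0.00368266 -0.22642872] 0.009045370920657825
```

As expected, the wrist joint saturates and the tool tilts outward. I'll continue up to gain more tilt.

>>> arm_command(plan="0 0 4 0; 0 0 4 0; 0 0 4 0; 0 0 4 0; 0 0 4 0; 0 0 4 0; 0 0 4 0; 0 0 4 0")

```text
time_s: 6.5
tool_pos: [0.386, 0.0857, 0.6894]
tcp_rot: [[-0.918, -0.255, 0.304], [-0.245, 0.967, 0.069], [-0.312, -0.011, -0.95]]
contact_force: [0.4, 0.5, 0.1]
grip_width: -0.0
```

```bash
python3 st.py
```

```text
6.5 [ 0.2166  0.119   1.132   2.2668  0.0023 -0.0423] p 1.2537734000558503 [0.386  0.0857 0.6894] r 0.39544343386746345
[[-0.918  -0.2547  0.304 ]
 [-0.2454  0.967   0.0692]
 [-0.3116 -0.011  -0.9502]] 0.5863631932397914
```

>>> arm_command(plan="3.5 0.8 0 0; 3.5 0.8 0 0; 3.5 0.8 0 0; 3.5 0.8 0 0; 3.5 0.8 0 0; 3.5 0.8 0 0; 3.5 0.8 0 0; 3.5 0.8 0 0")

```text
time_s: 7.17
tool_pos: [0.5712, 0.1283, 0.622]
tcp_rot: [[-0.926, -0.255, 0.278], [-0.247, 0.967, 0.064], [-0.285, -0.01, -0.958]]
contact_force: [0.4, 0.3, -0.2]
grip_width: 0.0
```

```bash
python3 st.py
```

```text
7.1667 [ 0.2203  0.472   1.4578  2.2672  0.0012 -0.0387] p 1.28133501748039 [0.5712 0.1283 0.622 ] r 0.5854174402927731
[[-0.9261 -0.2549  0.2783]
 [-0.2471  0.9669  0.0635]
 [-0.2853 -0.0099 -0.9584]] 0.5281561978613956
```

Tilt persists between rows. Now I'll push outward and up at the stretched limit to see whether it grows.

>>> arm_command(plan="3 0.7 2.5 0; 3 0.7 2.5 0; 3 0.7 2.5 0; 3 0.7 2.5 0; 3 0.7 2.5 0; 3 0.7 2.5 0; 3 0.7 2.5 0; 3 0.7 2.5 0")

```text
time_s: 7.83
tool_pos: [0.5678, 0.1292, 0.6262]
tcp_rot: [[-0.924, -0.255, 0.285], [-0.247, 0.967, 0.065], [-0.292, -0.01, -0.956]]
contact_force: [0.3, -0.1, 0.8]
grip_width: -0.0003
```

```bash
python3 st.py
```

```text
7.8333 [ 0.2236  0.4644  1.4571  2.2667  0.0003 -0.0356] p 1.2740570845769215 [0.5678 0.1292 0.6262] r 0.5823122745887184
[[-0.924  -0.2548  0.2851]
 [-0.2466  0.9669  0.0651]
 [-0.2922 -0.0101 -0.9563]] 0.30861619043402855
```

>>> arm_command(plan="0 0 4.1 0; 0 0 4.1 0; 0 0 4.1 0; 0 0 4.1 0; 0 0 4.1 0; 0 0 4.1 0; 0 0 4.1 0; 0 0 4.1 0")

```text
time_s: 8.5
tool_pos: [0.4762, 0.1084, 0.7303]
tcp_rot: [[-0.852, -0.252, 0.459], [-0.23, 0.968, 0.105], [-0.471, -0.016, -0.882]]
contact_force: [-0.5, 0.6, 0.9]
grip_width: -0.0004
```

```bash
python3 st.py
```

```text
8.5 [ 0.2235  0.2705  1.4569  2.2667  0.0003 -0.0356] p 1.0803115602145776 [0.4762 0.1084 0.7303] r 0.4883446783953158
[[-0.8517 -0.2523  0.4593]
 [-0.2301  0.9675  0.1048]
 [-0.4708 -0.0165 -0.8821]] 0.7269948285811939
```

>>> arm_command(plan="0 0 4.1 0; 0 0 4.1 0; 0 0 4.1 0; 0 0 4.1 0; 0 0 4.1 0; 0 0 4.1 0; 0 0 4.1 0; 0 0 4.1 0")

```text
time_s: 9.17
tool_pos: [0.3891, 0.0886, 0.7998]
tcp_rot: [[-0.77, -0.249, 0.587], [-0.211, 0.968, 0.134], [-0.602, -0.021, -0.798]]
contact_force: [-0.3, -0.8, 0.5]
grip_width: 0.0004
```

```bash
python3 st.py
```

```text
9.1667 [ 0.2234  0.1141  1.4568  2.2667  0.0005 -0.0356] p 0.9240798424046224 [0.3891 0.0886 0.7998] r 0.39907584134990987
[[-0.7698 -0.2494  0.5875]
 [-0.2114  0.9682  0.134 ]
 [-0.6022 -0.0211 -0.7981]] 0.8966116817923809
```

>>> arm_command(plan="0 0 4.1 0; 0 0 4.1 0; 0 0 4.1 0; 0 0 4.1 0; 0 0 4.1 0; 0 0 4.1 0; 0 0 4.1 0; 0 0 4.1 0")

```text
time_s: 9.83
tool_pos: [0.3124, 0.071, 0.8449]
tcp_rot: [[-0.69, -0.247, 0.68], [-0.193, 0.969, 0.155], [-0.697, -0.024, -0.716]]
contact_force: [0.6, -0.8, 0.8]
grip_width: 0.0003
```

>>> arm_command(plan="0 0 4.1 0; 0 0 4.1 0; 0 0 4.1 0; 0 0 4.1 0; 0 0 4.1 0; 0 0 4.1 0; 0 0 4.1 0; 0 0 4.1 0")

```text
time_s: 10.5
tool_pos: [0.2675, 0.0502, 0.882]
tcp_rot: [[-0.591, -0.252, 0.766], [-0.17, 0.967, 0.187], [-0.789, -0.02, -0.615]]
contact_force: [-1.1, 0.3, -0.6]
grip_width: -0.0002
```

```bash
python3 st.py
```

```text
10.5 [-0.2168 -0.095   1.457   2.2667  0.3546 -0.3184] p 0.7147416440918906 [0.2675 0.0502 0.882 ] r 0.2721283630647528
[[-0.5909 -0.2521  0.7664]
 [-0.1705  0.9675  0.1868]
 [-0.7885 -0.0203 -0.6146]] 1.1829855845858084
```

The tool now points 38° below horizontal, heading 0.24 rad, which is good for reaching under the shelf. Next I'll measure the owl precisely.

Run:
```python
from h import *
from scipy.optimize import least_squares
np.set_printoptions(precision=4,suppress=True)
s=snap('scene','s4.png');np.savez('/tmp/scene4',**s)
t=snap('top','t4.png');np.savez('/tmp/top4',**t)
W=cloud(s);px=s['pixels'].astype(int)
m=(W[...,2]>.005)&(W[...,2]<.19)&(W[...,0]>.49)&(W[...,0]<.58)&(W[...,1]>-.15)&(W[...,1]<-.07)
dark=px.max(-1)<75
def fit(P,R):
  f=lambda c:np.hypot(P[:,0]-c[0],P[:,1]-c[1])-R
  r=least_squares(f,[.52,-.096],loss='soft_l1',f_scale=.003);return r.x,np.median(abs(r.fun)),len(P)
for a,b,R in[(.09,.147,.025),(.015,.068,.009),(.09,.118,.025)]:
  k=m&dark&(W[...,2]>a)&(W[...,2]<b);print(a,fit(W[k],R))
k=m&(W[...,2]<.012)&dark;print('foot',k.sum(),W[k].min(0),W[k].max(0),W[k].mean(0))
# beak & eyes
org=(px[...,0]-px[...,2]>50)&m
v,u=np.where(org);print('orange',[(a,b,np.round(W[b,a],3).tolist(),px[b,a].tolist()) for a,b in zip(u,v)][:12])
wh=(px.min(-1)>110)&m&(W[...,2]>.12)
v,u=np.where(wh);print('white',[(a,b,np.round(W[b,a],3).tolist()) for a,b in zip(u,v)][:12])
T=cloud(t);k=(abs(T[...,2]-.09)<.006)&(T[...,0]>.36)&(T[...,0]<.65)&(T[...,1]>.04)&(T[...,1]<.3)
print('lid',cv2.minAreaRect(T[k][:,:2].astype(np.float32)*1000),k.sum(),np.median(T[k][:,2]))
k=(abs(W[...,2]-.09)<.006)&(W[...,0]>.36)&(W[...,0]<.65)&(W[...,1]>.04)&(W[...,1]<.3)
print('lid',cv2.minAreaRect(W[k][:,:2].astype(np.float32)*1000),k.sum(),np.median(W[k][:,2]))
im=cv2.cvtColor(s['pixels'],cv2.COLOR_RGB2BGR)
cv2.imwrite('pics/c4.png',cv2.resize(im[190:260,250:330],None,fx=7,fy=7,interpolation=cv2.INTER_CUBIC))
```

```text
0.09 (array([ 0.5194, -0.0957]), np.float64(0.0009270935894324164), 213)
0.015 (array([ 0.5197, -0.0953]), np.float64(0.0009314980595313523), 66)
0.09 (array([ 0.5196, -0.0956]), np.float64(0.0009654979580752572), 115)
foot 68 [ 0.4991 -0.1203  0.0051] [ 0.5442 -0.0786  0.0119] [ 0.5219 -0.1058  0.0093]
orange [(np.int64(284), np.int64(215), [0.539, -0.116, 0.155], [96, 64, 29]), (np.int64(285), np.int64(215), [0.541, -0.115, 0.156], [97, 66, 31]), (np.int64(286), np.int64(215), [0.54, -0.109, 0.15], [95, 67, 36]), (np.int64(284), np.int64(216), [0.542, -0.12, 0.156], [99, 69, 35]), (np.int64(285), np.int64(216), [0.542, -0.115, 0.153], [100, 69, 33]), (np.int64(286), np.int64(216), [0.545, -0.115, 0.154], [93, 64, 32]), (np.int64(284), np.int64(217), [0.542, -0.119, 0.152], [98, 66, 32]), (np.int64(285), np.int64(217), [0.545, -0.119, 0.154], [100, 71, 36]), (np.int64(286), np.int64(217), [0.548, -0.118, 0.154], [95, 67, 34]), (np.int64(284), np.int64(218), [0.544, -0.122, 0.152], [97, 68, 32]), (np.int64(285), np.int64(218), [0.547, -0.121, 0.153], [101, 71, 36]), (np.int64(286), np.int64(218), [0.549, -0.119, 0.152], [94, 65, 32])]
white [(np.int64(291), np.int64(204), [0.53, -0.075, 0.162])]
lid ((497.6301574707031, 170.84426879882812), (177.28111267089844, 200.04830932617188), 81.6243667602539) 4002 0.08952444529045978
lid ((499.06951904296875, 168.66433715820312), (177.39382934570312, 202.71148681640625), 81.5199966430664) 1787 0.09135969339703742
```

View pics/c4.png

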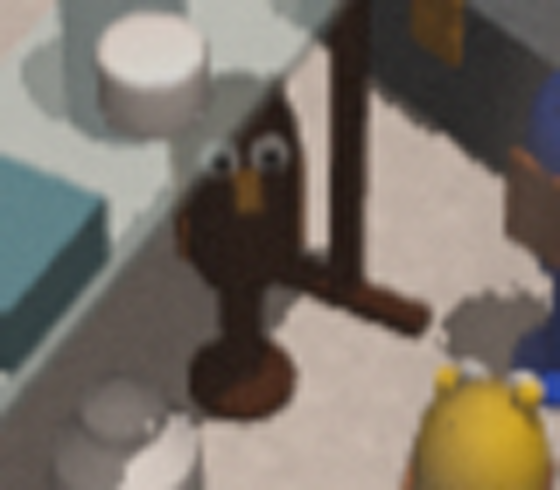

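View pics/t4.png

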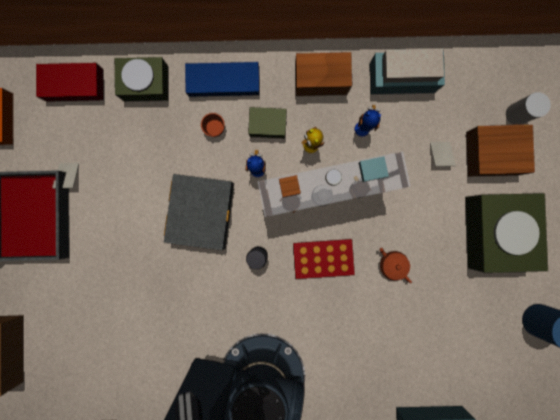

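```bash
cat > kin.py <<'E'
import numpy as np
from scipy.optimize import least_squares
D=np.array([[.238,-.013,1.319,.525,.231],[.1775,.4181,1.8104,.4804,.4316],[.497,.3534,1.434,.6655,.2207],[.3104,.0384,1.2957,.5646,.2122],[.2298,-.0798,1.259,.5163,.2099],
[.2237,1.0173,2.2675,.4301,.6097],[.119,1.132,2.2668,.3954,.6894],[.472,1.4578,2.2672,.5854,.622],[.2705,1.4569,2.2667,.4883,.7303],[.1141,1.4568,2.2667,.3991,.7998]])
def fk(x,q2,q3,q4):
    e=q2-q3;p=e+q4
    # forearm with perpendicular offset o
    return (x[0]*np.sin(q2)+x[1]*np.cos(e)+x[5]*np.sin(e)+x[2]+x[4]*np.cos(p)+x[6]*np.cos(q2),
            x[3]+x[0]*np.cos(q2)-x[1]*np.sin(e)+x[5]*np.cos(e)-x[4]*np.sin(p)-x[6]*np.sin(q2))
def res(x):
    r,z=fk(x,*D[:,:3].T);return np.r_[r-D[:,3],z-D[:,4]]
s=least_squares(res,[.45,.4,0,.1,.3,0,0]);X=s.x
if __name__=='__main__':
    print(X,abs(s.fun).max())
    p=.66
    for r,z in[(.35,.106),(.4,.106),(.42,.106),(.44,.106),(.48,.106),(.54,.106),(.42,.3),(.4,.5),(.55,.25)]:
        f=lambda q:np.r_[np.array(fk(X,q[0],q[1],p-q[0]+q[1]))-[r,z]]
        g=least_squares(f,[0,0],bounds=([-1.03,-1.14],[1.9,1.46]));print(r,z,g.x,p-g.x[0]+g.x[1],g.cost**.5)
E
python3 kin.py
```

```text
[ 5.72224422e-01  3.96307215e-01  2.23670829e-04  1.95397147e-01
  4.45872329e-01  2.49242685e-02 -3.51102467e-04] 0.0004133157071564697
0.35 0.106 [-0.71428364 -1.14      ] 0.23428364130021984 0.07579589208251682
0.4 0.106 [-0.44804254 -1.14      ] -0.03195746390021381 0.07153432417935053
0.42 0.106 [-0.34907255 -1.14      ] -0.13092744587187521 0.06731799922183772
0.44 0.106 [-0.25680839 -1.14      ] -0.22319160600809052 0.06183121783209061
0.48 0.106 [-0.09474879 -1.14      ] -0.385251206947393 0.047604333984051624
0.54 0.106 [ 0.09406783 -1.14      ] -0.574067827658021 0.020131038037916736
0.42 0.3 [-0.586925   -0.89986468] 0.3470603226058224 1.5368760902133812e-11
0.4 0.5 [-0.62092978 -0.39579195] 0.8851378356219795 2.391612048730908e-08
0.55 0.25 [-0.22142408 -0.9026208 ] -0.021196716390061154 3.259127281966416e-09
```

Run:
```python
from kin import *
for p in np.arange(.3,1.3,.1):
  out=[]
  for back in(0,.05,.1,.15):
    r=.528+(.02-back)*np.cos(p);z=.13-(.02-back)*np.sin(p)
    f=lambda q:np.r_[np.array(fk(X,q[0],q[1],p-q[0]+q[1]))-[r,z]]
    g=least_squares(f,[0,0],bounds=([-1.03,-1.14],[1.9,1.46]));out.append((round((2*g.cost)**.5*1000),g.x.round(2).tolist(),round(p-g.x[0]+g.x[1],2)))
  edge=.13+.03*np.tan(p)+np.array([.043,.06])/np.cos(p)
  print(round(p,2),out,edge.round(3))
```

```text
0.3 [(156, [0.41, -1.14], np.float64(-1.25)), (186, [0.07, -1.14], np.float64(-0.91)), (198, [-0.43, -1.14], np.float64(-0.41)), (184, [-0.91, -1.14], np.float64(0.07))] [0.184 0.202]
0.4 [(122, [0.23, -1.14], np.float64(-0.97)), (142, [-0.06, -1.14], np.float64(-0.68)), (145, [-0.4, -1.14], np.float64(-0.34)), (132, [-0.72, -1.14], np.float64(-0.02))] [0.189 0.208]
0.5 [(84, [0.14, -1.14], np.float64(-0.78)), (95, [-0.11, -1.14], np.float64(-0.53)), (93, [-0.36, -1.14], np.float64(-0.28)), (79, [-0.6, -1.14], np.float64(-0.04))] [0.195 0.215]
0.6 [(43, [0.09, -1.14], np.float64(-0.63)), (47, [-0.11, -1.14], np.float64(-0.43)), (41, [-0.32, -1.14], np.float64(-0.22)), (26, [-0.5, -1.14], np.float64(-0.04))] [0.203 0.223]
0.7 [(1, [0.07, -1.14], np.float64(-0.51)), (0, [-0.1, -1.14], np.float64(-0.33)), (0, [-0.28, -1.11], np.float64(-0.13)), (0, [-0.45, -1.07], np.float64(0.08))] [0.211 0.234]
0.8 [(0, [0.02, -1.03], np.float64(-0.25)), (0, [-0.13, -1.02], np.float64(-0.09)), (0, [-0.28, -0.98], np.float64(0.09)), (0, [-0.41, -0.94], np.float64(0.28))] [0.223 0.247]
0.9 [(0, [0.01, -0.92], np.float64(-0.03)), (0, [-0.12, -0.9], np.float64(0.12)), (0, [-0.24, -0.86], np.float64(0.28)), (0, [-0.35, -0.81], np.float64(0.45))] [0.237 0.264]
1.0 [(0, [0.03, -0.81], np.float64(0.16)), (0, [-0.09, -0.78], np.float64(0.3)), (0, [-0.19, -0.74], np.float64(0.45)), (0, [-0.28, -0.68], np.float64(0.6))] [0.256 0.288]
1.1 [(0, [0.06, -0.71], np.float64(0.33)), (0, [-0.04, -0.67], np.float64(0.47)), (0, [-0.13, -0.62], np.float64(0.61)), (0, [-0.2, -0.55], np.float64(0.75))] [0.284 0.321]
1.2 [(0, [0.1, -0.61], np.float64(0.49)), (0, [0.02, -0.56], np.float64(0.63)), (0, [-0.06, -0.5], np.float64(0.76)), (0, [-0.11, -0.42], np.float64(0.89))] [0.326 0.373]
```

```bash
cat > k3.py <<'E'
from kin import *
from scipy.optimize import minimize_scalar
def fk3(q,L4):
    q1,q2,q3,q4,q5,q6=q;e=q2-q3;p=e+q4
    x=X.copy();x[4]=0;r,z=fk(x,q2,q3,q4)
    d=np.array([np.cos(p),0,-np.sin(p)])
    l=np.array([0,1,0.])
    t=np.cos(q5)*d+np.sin(q5)*l
    v=np.array([r,0,z])+L4*d+(X[4]-L4)*t
    c,s=np.cos(q1),np.sin(q1);R=np.array([[c,-s,0],[s,c,0],[0,0,1]])
    return R@v,R@t
q=np.array([-.2168,-.095,1.457,2.2667,.3546,-.3184]);P=np.array([.2675,.0502,.882])
g=minimize_scalar(lambda L:np.sum((fk3(q,L)[0]-P)**2),bounds=(0,.44),method='bounded');L4=g.x
lo=[-2.66,-1.03,-1.14,-1.82,-1.45];hi=[2.66,1.9,1.46,2.27,1.34]
def ik(P,d,q0=(-.5,0,-.9,.2,.5)):
    f=lambda q:np.r_[fk3(np.r_[q,0],L4)[0]-P,.3*(fk3(np.r_[q,0],L4)[1]-d)]
    g=least_squares(f,q0,bounds=(lo,hi));return g.x,(2*g.cost)**.5
if __name__=='__main__':
    np.set_printoptions(precision=3,suppress=True)
    print('L4',L4,g.fun**.5,fk3(q,L4)[1])
    d=np.array([.7664,.1868,-.6146])
    O=np.array([.5195,-.0955,.128])
    for b in(-.02,.03,.08,.13):
        print('along d',b,*ik(O-b*d,d)); 
    h=np.array([d[0],d[1],0])/np.hypot(d[0],d[1])
    for b in(.05,.1,.15): print('horiz',b,*ik(O+.02*d-b*h+[0,0,.03],d))
    for tw in(.6,):
        c,s=np.cos(tw),np.sin(tw);d2=np.array([c*d[0]-s*d[1],s*d[0]+c*d[1],d[2]])
        print('place',*ik(np.array([.499,.173,.09+.128])+.02*d2,d2),*ik(np.array([.499,.173,.14+.128])+.02*d2,d2))
E
python3 k3.py
```

```text
L4 0.13895039213730206 2.556218121206391e-05 [ 0.766  0.187 -0.615]
along d -0.02 [-0.462  0.122 -1.075 -0.402  0.534] 5.460005098614783e-07
along d 0.03 [-0.545 -0.016 -1.058 -0.209  0.591] 5.460004968647808e-07
along d 0.08 [-0.645 -0.143 -1.018  0.013  0.656] 5.460004968373555e-07
along d 0.13 [-0.765 -0.247 -0.956  0.258  0.728] 5.460227856353563e-07
horiz 0.05 [-0.57  -0.028 -1.068 -0.193  0.608] 5.460004968409082e-07
horiz 0.1 [-0.706 -0.092 -1.091 -0.072  0.694] 5.460004968489902e-07
horiz 0.15 [-0.876 -0.141 -1.086  0.112  0.787] 5.460006003674124e-07
place [ 0.013 -0.065 -0.866  0.054  0.619] 5.460028717864065e-07 [ 0.013 -0.137 -0.766  0.226  0.619] 5.460005012210631e-07
```

Run:
```python
from k3 import *
np.set_printoptions(precision=3,suppress=True)
d=np.array([.7664,.1868,-.6146])
A=[.2675,.0502,.882];B=[.41,-.09,.6];C=np.array([.5195,-.0955,.128])-.15*d;print(C)
q=np.array([-.2168,-.095,1.457,2.2667,.3546])
for s,e in((A,B),(B,C)):
  for t in np.linspace(0,1,7):
    P=(1-t)*np.array(s)+t*np.array(e);q,c=ik(P,d,np.clip(q,np.array(lo)+.001,np.array(hi)-.001));print(P,q,round(c,4))
```

```text
[ 0.405 -0.124  0.22 ]
[0.268 0.05  0.882] [-0.218 -0.095  1.458  2.267  0.355] 0.0
[0.291 0.027 0.835] [-0.499 -0.272  0.924  2.007  0.559] 0.0
[0.315 0.003 0.788] [-0.594 -0.336  0.661  1.855  0.623] 0.0
[ 0.339 -0.02   0.741] [-0.641 -0.372  0.456  1.714  0.654] 0.0
[ 0.362 -0.043  0.694] [-0.669 -0.39   0.285  1.577  0.671] 0.0
[ 0.386 -0.067  0.647] [-0.687 -0.392  0.137  1.443  0.682] 0.0
[ 0.41 -0.09  0.6 ] [-0.7   -0.381  0.007  1.31   0.69 ] 0.0
[ 0.41 -0.09  0.6 ] [-0.7   -0.381  0.007  1.31   0.69 ] 0.0
[ 0.409 -0.096  0.537] [-0.721 -0.413 -0.175  1.175  0.703] 0.0
[ 0.408 -0.101  0.473] [-0.742 -0.43  -0.342  1.039  0.715] 0.0
[ 0.407 -0.107  0.41 ] [-0.762 -0.43  -0.499  0.896  0.726] 0.0
[ 0.406 -0.112  0.347] [-0.781 -0.409 -0.648  0.74   0.737] 0.0
[ 0.405 -0.118  0.283] [-0.8   -0.361 -0.79   0.565  0.748] 0.0
[ 0.405 -0.124  0.22 ] [-0.818 -0.279 -0.926  0.361  0.758] 0.0
```

>>> arm_command(plan="0.9 -0.9 -1.8 0; 0.9 -0.9 -1.8 0; 0.9 -0.9 -1.8 0; 0.9 -0.9 -1.8 0; 0.9 -0.9 -1.8 0; 0.9 -0.9 -1.8 0; 0.9 -0.9 -1.8 0; 0.9 -0.9 -1.8 0", jaw=6.6)

```text
time_s: 11.27
tool_pos: [0.3344, -0.0157, 0.7503]
tcp_rot: [[-0.596, -0.252, 0.762], [-0.171, 0.967, 0.187], [-0.784, -0.019, -0.62]]
contact_force: [0.3, -0.1, 1.2]
grip_width: 0.0659
```

```bash
python3 st.py
```

```text
11.2667 [-0.6273 -0.361   0.5023  1.7485  0.6413 -0.6558] p 0.8851631723968747 [ 0.3344 -0.0157  0.7503] r 0.33477808079720467
[[-0.5965 -0.2524  0.7619]
 [-0.1712  0.9674  0.1865]
 [-0.7842 -0.0192 -0.6203]] 0.34298416019335576
```

>>> arm_command(plan="1.3 -1.2 -2.5 0; 1.3 -1.2 -2.5 0; 1.3 -1.2 -2.5 0; 1.3 -1.2 -2.5 0; 1.2 -1.2 -2.5 0; 1.2 -1.2 -2.5 0; 0 -0.4 -3.5 0; 0 -0.4 -3.5 0")

```text
time_s: 11.93
tool_pos: [0.4107, -0.0953, 0.5293]
tcp_rot: [[-0.597, -0.253, 0.761], [-0.171, 0.967, 0.188], [-0.784, -0.018, -0.621]]
contact_force: [0.2, -0.2, 0.4]
grip_width: 0.0658
```

>>> arm_command(plan="0 -0.3 -3.5 0; 0 -0.3 -3.5 0; 0 -0.3 -3.5 0; 0 -0.3 -3.5 0; 0 -0.3 -3.5 0; 0 -0.3 -3.5 0; 0 -0.3 -3 0; 0 0 0 0")

```text
time_s: 12.6
tool_pos: [0.4077, -0.1137, 0.2846]
tcp_rot: [[-0.603, -0.253, 0.757], [-0.166, 0.967, 0.191], [-0.781, -0.01, -0.625]]
contact_force: [-1.2, 1.6, -1.0]
grip_width: 0.0661
```

```bash
python3 st.py
python3 - <<'E'
from h import *
o=get_obs();d=o['tcp_rot'][:,2]
print((np.array([.5195,-.0955,.130])-o['tool_pos'])@o['tcp_rot'])
snap('scene','s5.png')
E
```

```text
12.6 [-0.7765 -0.3608 -0.7786  0.5768  0.7297 -0.8117] p 0.9946370084914274 [ 0.4077 -0.1137  0.2846] r 0.42323371167251156
[[-0.6027 -0.2528  0.7569]
 [-0.1659  0.9675  0.191 ]
 [-0.7805 -0.0105 -0.625 ]] 2.0271390643085327
[ 0.05026267 -0.0090092   0.18477466]
```

View pics/s5.png

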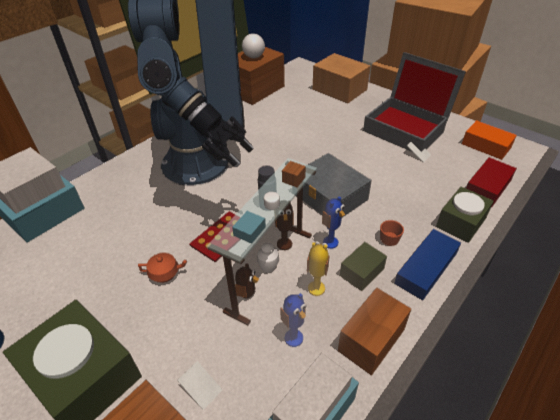

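>>> arm_command(plan="-1 -0.6 -1.3 0; -1 -0.6 -1.3 0; -0.8 -0.5 -1.3 0; 0 0 0 0; 1.1 0.27 -0.9 0; 1.1 0.27 -0.9 0; 1.1 0.27 -0.9 0; 0 0 0 0")

```text
time_s: 13.32
tool_pos: [0.417, -0.1251, 0.2272]
tcp_rot: [[-0.594, -0.254, 0.763], [-0.173, 0.967, 0.187], [-0.786, -0.021, -0.618]]
contact_force: [-0.5, 0.7, 0.7]
grip_width: 0.0662
```

```bash
cat > al.py <<'E'
from h import *
o=get_obs();R=o['tcp_rot'];print('rel tool',((np.array([.5195,-.0955,.130])-o['tool_pos'])@R).round(4),o['contact_force'].round(1),R[:,2].round(3),R[2].round(3))
E
python3 al.py; python3 st.py
```

```text
rel tool [0.0104 0.0046 0.1439] [-0.5  0.7  0.7] [ 0.763  0.187 -0.618] [-0.786 -0.021 -0.618]
13.3167 [-0.7846 -0.2699 -0.9024  0.3549  0.7366 -0.8205] p 0.9874190648723965 [ 0.417  -0.1251  0.2272] r 0.4353662085790016
[[-0.594  -0.2538  0.7634]
 [-0.1727  0.967   0.1871]
 [-0.7857 -0.0207 -0.6183]] 0.8558039991131304
```

>>> arm_command(plan="0.6 0.35 -1.15 0; 0.5 0.35 -1.15 0; 0.92 0.22 -0.74 0; 0.92 0.22 -0.74 0; 0.92 0.22 -0.74 0; 0.92 0.22 -0.74 0; 0 0 0 0")

```text
time_s: 13.9
tool_pos: [0.4647, -0.1094, 0.1744]
tcp_rot: [[-0.594, -0.254, 0.763], [-0.173, 0.967, 0.188], [-0.786, -0.02, -0.618]]
contact_force: [0.6, -0.3, -0.1]
grip_width: 0.0662
```

```bash
python3 al.py
python3 - <<'E'
from h import *
s=snap('scene');im=cv2.cvtColor(s['pixels'],cv2.COLOR_RGB2BGR)
cv2.imwrite('pics/c6.png',cv2.resize(im[140:260,220:350],None,fx=5,fy=5,interpolation=cv2.INTER_CUBIC))
E
```

```text
rel tool [-0.0001  0.0004  0.0719] [ 0.6 -0.3 -0.1] [ 0.763  0.188 -0.618] [-0.786 -0.02  -0.618]
```

View pics/c6.png

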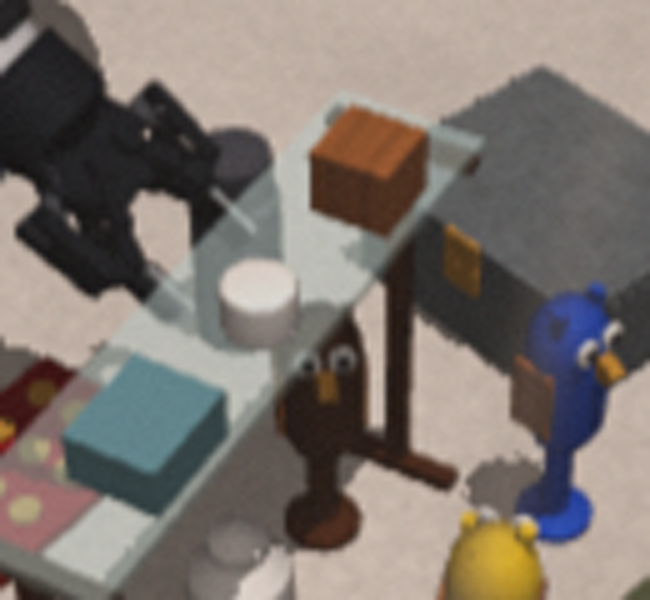

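The owl stands undisturbed at crop (325,400), the fingers are lined up with it, and the post at (398,350) is clear. Advancing.

>>> arm_command(plan="0.92 0.22 -0.74 0; 0.92 0.22 -0.74 0; 0.92 0.22 -0.74 0; 0.92 0.22 -0.74 0; 0 0 0 0")

```text
time_s: 14.37
tool_pos: [0.5009, -0.1009, 0.1443]
tcp_rot: [[-0.594, -0.253, 0.763], [-0.172, 0.967, 0.187], [-0.785, -0.02, -0.619]]
contact_force: [-0.4, 0.5, -0.1]
grip_width: 0.0657
```

```bash
python3 al.py
```

```text
rel tool [-0.0007  0.0008  0.0241] [-0.4  0.5 -0.1] [ 0.763  0.187 -0.619] [-0.785 -0.02  -0.619]
```

>>> arm_command(plan="0.92 0.22 -0.74 0; 0.92 0.22 -0.74 0; 0.92 0.22 -0.74 0; 0.73 0.18 -0.6 0; 0 0 0 0")

```text
time_s: 14.78
tool_pos: [0.5354, -0.0926, 0.116]
tcp_rot: [[-0.595, -0.253, 0.763], [-0.172, 0.967, 0.187], [-0.785, -0.02, -0.619]]
contact_force: [-0.5, 0.1, 0.6]
grip_width: 0.066
```

```bash
python3 al.py
python3 - <<'E'
from h import *
s=snap('scene');im=cv2.cvtColor(s['pixels'],cv2.COLOR_RGB2BGR)
cv2.imwrite('pics/c7.png',cv2.resize(im[140:260,220:350],None,fx=5,fy=5,interpolation=cv2.INTER_CUBIC))
E
```

```text
rel tool [-0.001   0.0009 -0.0214] [-0.5  0.1  0.6] [ 0.763  0.187 -0.619] [-0.785 -0.02  -0.619]
```

View pics/c7.png

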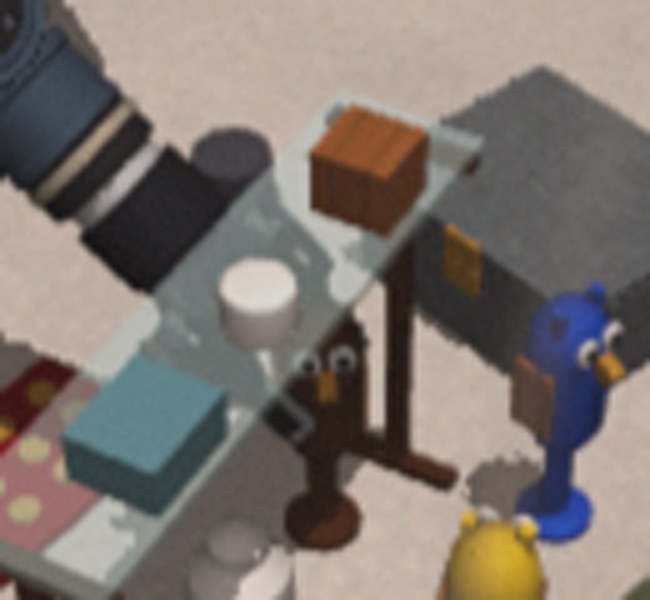

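The finger is beside the owl's body at crop (290,410). Closing the jaws.

>>> arm_command(plan="0 0 0 0; 0 0 0 0; 0 0 0 0; 0 0 0 0; 0 0 0 0; 0 0 0 0", jaw=3.5)

```text
time_s: 15.33
tool_pos: [0.535, -0.0924, 0.1167]
tcp_rot: [[-0.593, -0.253, 0.764], [-0.172, 0.967, 0.187], [-0.786, -0.02, -0.617]]
contact_force: [-1.4, 1.2, 7.1]
grip_width: 0.0483
```

>>> arm_command(plan="0 0 0.5 0; 0 0 0.7 0; 0 0 0.9 0; 0 0 0.9 0; 0 0 0 0")

```text
time_s: 15.75
tool_pos: [0.5349, -0.0928, 0.1472]
tcp_rot: [[-0.594, -0.252, 0.764], [-0.172, 0.967, 0.185], [-0.786, -0.021, -0.618]]
contact_force: [1.1, -0.9, -1.5]
grip_width: 0.0482
```

```bash
python3 al.py
python3 - <<'E'
from h import *
s=snap('scene');im=cv2.cvtColor(s['pixels'],cv2.COLOR_RGB2BGR)
cv2.imwrite('pics/c8.png',cv2.resize(im[140:260,220:350],None,fx=5,fy=5,interpolation=cv2.INTER_CUBIC))
E
```

```text
rel tool [ 0.0231  0.0016 -0.0016] [ 1.1 -0.9 -1.5] [ 0.764  0.185 -0.618] [-0.786 -0.021 -0.618]
```

View pics/c8.png

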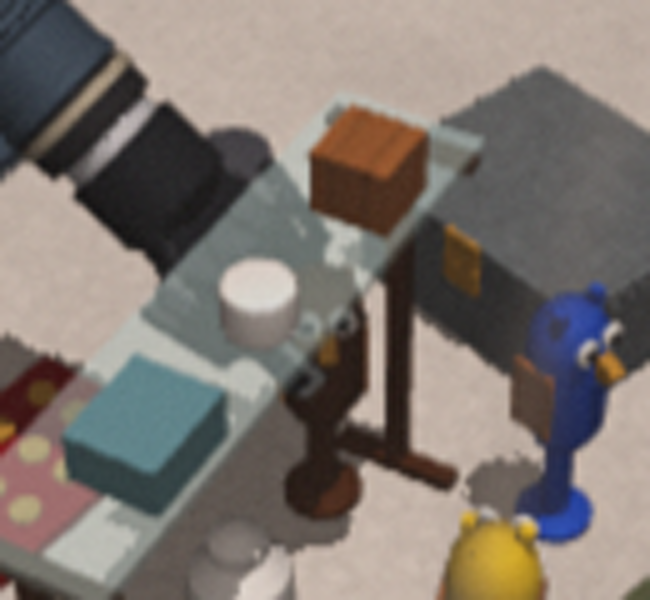

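The owl is gripped (48 mm) and lifted 30 mm, hanging upright. I'll retreat from under the shelf.

>>> arm_command(plan="-0.7 -0.17 0 0; -1.2 -0.3 0 0; -1.4 -0.34 0 0; -1.4 -0.34 0 0; -1.4 -0.34 0 0; -1.4 -0.34 0 0; -1.4 -0.34 0 0; -1.4 -0.34 0 0")

```text
time_s: 16.47
tool_pos: [0.4301, -0.117, 0.1447]
tcp_rot: [[-0.596, -0.253, 0.762], [-0.171, 0.967, 0.187], [-0.785, -0.019, -0.62]]
contact_force: [0.6, 0.0, -1.5]
grip_width: 0.0482
```

>>> arm_command(plan="-1.4 -0.34 0 0; -1 -0.24 0 0; -0.5 -0.1 0.5 0; 0 0 1.2 0; 0 0 1.8 0; 0 0 1.8 0; 0 0 1.8 0; 0 0 1.8 0")

```text
time_s: 17.13
tool_pos: [0.4017, -0.1238, 0.2344]
tcp_rot: [[-0.596, -0.252, 0.762], [-0.17, 0.968, 0.187], [-0.785, -0.019, -0.62]]
contact_force: [-0.1, 0.9, -2.4]
grip_width: 0.048
```

```bash
python3 st.py
python3 - <<'E'
from h import *
s=snap('scene','s9.png')
E
```

```text
17.1333 [-0.8234 -0.3002 -0.8888  0.4308  0.7561 -0.8635] p 1.0193305750222352 [ 0.4017 -0.1238  0.2344] r 0.4204051785593241
[[-0.5961 -0.2521  0.7623]
 [-0.1703  0.9675  0.1868]
 [-0.7847 -0.0185 -0.6197]] 0.8927728950707159
```

View pics/s9.png

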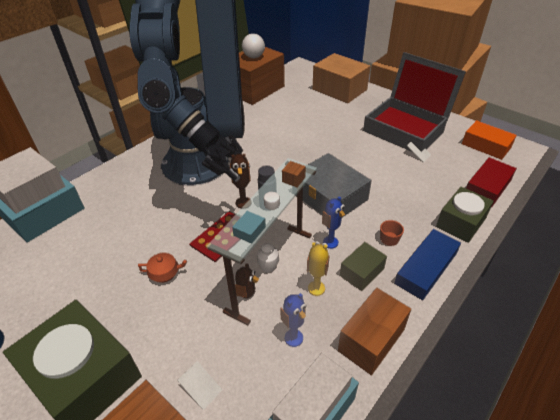

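```bash
cat > owl.py <<'E'
from h import *
from scipy.optimize import least_squares
import sys
np.set_printoptions(precision=4,suppress=True)
def meas(c0,base,fn):
    s=snap('scene');W=cloud(s);px=s['pixels'].astype(int)
    m=(np.hypot(W[...,0]-c0[0],W[...,1]-c0[1])<.06)&(W[...,2]>base+.003)&(W[...,2]<base+.185)
    brown=(px[...,0]-px[...,2]>8)&(px.max(-1)<110)
    out=[]
    for a,b,R in[(.016,.068,.009),(.092,.11,.025),(.11,.145,.025)]:
        k=m&brown&(W[...,2]>base+a)&(W[...,2]<base+b);P=W[k]
        if len(P)<8: continue
        g=least_squares(lambda c:np.hypot(P[:,0]-c[0],P[:,1]-c[1])-R,c0,loss='soft_l1',f_scale=.003)
        print('cyl',a,g.x,len(P),np.median(abs(g.fun)));out.append(g.x)
    org=m&(px[...,0]-px[...,2]>55)&(px[...,0]>90)&(W[...,2]>base+.125)&(W[...,2]<base+.17)
    v,u=np.where(org);Q=W[org]
    if len(Q):
        c=np.mean(out[-1:],0);dd=Q[:,:2]-c;n=np.hypot(*dd.T);f=n>.029
        print('beak',len(Q),f.sum(),'yaw',np.arctan2(*dd[f].mean(0)[::-1]),n.max(),(u.min(),u.max(),v.min(),v.max()))
    k=m&brown;v,u=np.where(k);v0,v1,u0,u1=v.min()-15,v.max()+15,u.min()-25,u.max()+25
    im=cv2.cvtColor(s['pixels'],cv2.COLOR_RGB2BGR)[max(0,v0):v1,max(0,u0):u1];f=550/max(im.shape[:2])
    cv2.imwrite('pics/'+fn,cv2.resize(im,None,fx=f,fy=f,interpolation=cv2.INTER_CUBIC))
if __name__=='__main__':
    meas([float(sys.argv[1]),float(sys.argv[2])],float(sys.argv[3]),sys.argv[4])
E
python3 owl.py .386 -.127 .118 c10.png
```

```text
cyl 0.016 [ 0.3893 -0.1291] 98 0.001107596155578437
cyl 0.092 [ 0.3887 -0.1284] 76 0.0010974061610404574
cyl 0.11 [ 0.3889 -0.1291] 105 0.0010149635447911365
beak 30 20 yaw -0.7245964718678071 0.04002586487575438 (np.int64(237), np.int64(241), np.int64(166), np.int64(173))
```

View pics/c10.png

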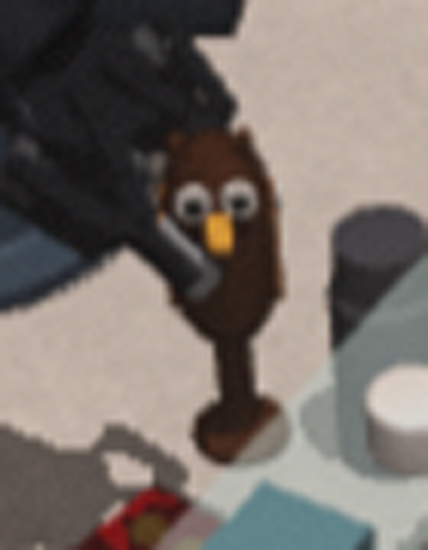

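Run:
```python
from k3 import *
np.set_printoptions(precision=3,suppress=True)
d0=np.array([.7623,.1868,-.6197]);q=np.array([-.82,-.3,-.89,.43,.756])
S=np.array([.4017,-.1238,.2344])
for P,tw in[(S,0),(S+[0,0,.12],0),(S+[0,0,.226],0)]+[(np.array([.4017+.105*t,-.1238+.308*t,.46]),.575*t) for t in(.25,.5,.75,1)]+[(np.array([.507,.184,z]),.575) for z in(.35,.206)]:
  c,s=np.cos(tw),np.sin(tw);d=np.array([c*d0[0]-s*d0[1],s*d0[0]+c*d0[1],d0[2]]);d/=np.linalg.norm(d)
  q,c=ik(P,d,q);print(P,q,round(c,4))
```

```text
[ 0.402 -0.124  0.234] [-0.824 -0.301 -0.888  0.432  0.756] 0.0
[ 0.402 -0.124  0.354] [-0.824 -0.391 -0.609  0.802  0.756] 0.0
[ 0.402 -0.124  0.46 ] [-0.824 -0.395 -0.343  1.072  0.756] 0.0
[ 0.428 -0.047  0.46 ] [-0.59  -0.411 -0.364  1.     0.707] 0.0
[0.454 0.03  0.46 ] [-0.355 -0.395 -0.369  0.919  0.651] 0.0
[0.48  0.107 0.46 ] [-0.145 -0.343 -0.353  0.847  0.609] 0.0
[0.507 0.184 0.46 ] [ 0.026 -0.261 -0.309  0.794  0.591] 0.0
[0.507 0.184 0.35 ] [ 0.025 -0.234 -0.572  0.504  0.591] 0.0
[0.507 0.184 0.206] [ 0.025 -0.079 -0.876  0.046  0.591] 0.0
```

>>> arm_command(plan="0 0 1.5 0; 0 0 2.5 0; 0 0 3 0; 0 0 3.2 0; 0 0 3.2 0; 0 0 3.2 0; 0 0 3 0; 0 0 2 0")

```text
time_s: 17.9
tool_pos: [0.4028, -0.1247, 0.4518]
tcp_rot: [[-0.594, -0.253, 0.763], [-0.172, 0.967, 0.186], [-0.786, -0.021, -0.619]]
contact_force: [1.2, -1.4, -1.6]
grip_width: 0.0486
```

>>> arm_command(plan="0.3 0.8 0.2 0.02; 0.5 1.5 0.2 0.03; 0.5 1.5 0 0.03; 0.5 1.5 0 0.03; 0.5 1.5 0 0.03; 0.5 1.5 0 0.03; 0.5 1.5 0 0.03; 0.5 1.5 0 0.03")

```text
time_s: 18.57
tool_pos: [0.4406, -0.0102, 0.4514]
tcp_rot: [[-0.542, -0.468, 0.698], [-0.302, 0.883, 0.358], [-0.784, -0.017, -0.621]]
contact_force: [-0.5, 0.3, -2.1]
grip_width: 0.0484
```

>>> arm_command(plan="0.5 1.5 0 0.03; 0.5 1.5 0 0.03; 0.5 1.5 0 0.03; 0.5 1.5 0 0.03; 0.5 1.5 0 0.03; 0.5 1.5 0 0.03; 0.5 1.5 0 0.03; 0.5 1.5 0 0.03")

```text
time_s: 19.23
tool_pos: [0.4804, 0.1098, 0.4512]
tcp_rot: [[-0.455, -0.665, 0.592], [-0.423, 0.747, 0.513], [-0.784, -0.017, -0.621]]
contact_force: [-0.3, 0.0, -2.3]
grip_width: 0.0484
```

>>> arm_command(plan="0.5 1.5 0 0.03; 0.5 1.5 0 0.03; 0.5 1.5 0 0.03; 0.5 1.5 0 0.03; 0.3 0.9 0 0.015; 0 0.3 0 0; 0 0 0 0; 0 0 0 0")

```text
time_s: 19.9
tool_pos: [0.5033, 0.1806, 0.4537]
tcp_rot: [[-0.393, -0.758, 0.521], [-0.479, 0.652, 0.587], [-0.785, -0.019, -0.62]]
contact_force: [0.6, -0.5, -2.6]
grip_width: 0.0485
```

```bash
python3 st.py
python3 - <<'E'
from h import *
T=cloud(dict(np.load('/tmp/top4.npz')));S=cloud(dict(np.load('/tmp/scene4.npz')))
yaw=-.147;ex=np.array([np.cos(yaw),np.sin(yaw)]);ey=np.array([-ex[1],ex[0]])
for n,W in(('top',T),('scene',S)):
    k=(abs(W[...,2]-.09)<.005);P=W[k][:,:2]-[.499,.173];a=P@ex;b=P@ey
    # medians of per-strip extents
    for nm,s,o,lim in(('x',a,b,.11),('y',b,a,.1)):
        lo=[];hi=[]
        for c in np.arange(-.06,.061,.01):
            q=s[(abs(o-c)<.005)&(abs(s)<lim)]
            if len(q)>3: lo.append(q.min());hi.append(q.max())
        print(n,nm,np.round(lo,3),np.round(hi,3),np.median(lo),np.median(hi),(np.median(lo)+np.median(hi))/2)
E
```

```text
19.9 [ 0.0013 -0.2525 -0.3142  0.8093  0.6269 -0.6327] p 0.8710076074506206 [0.5033 0.1806 0.4537] r 0.5347084053082627
[[-0.3928 -0.7579  0.5208]
 [-0.4794  0.6521  0.5873]
 [-0.7848 -0.019  -0.6195]] 0.7576194680541962
top x [-0.101 -0.099 -0.101 -0.099 -0.101 -0.101 -0.1   -0.101 -0.1   -0.101
 -0.099 -0.1   -0.099] [0.099 0.098 0.098 0.098 0.096 0.099 0.097 0.099 0.098 0.098 0.098 0.099
 0.099] -0.10038017255930796 0.09845495674995054 -0.0009626079046787112
top y [-0.086 -0.086 -0.084 -0.086 -0.086 -0.09  -0.091 -0.09  -0.085 -0.087
 -0.086 -0.087 -0.086] [0.084 0.082 0.084 0.083 0.084 0.083 0.082 0.083 0.083 0.084 0.083 0.081
 0.083] -0.08640444774132075 0.08294485337691036 -0.0017297971822051936
scene x [-0.041 -0.046 -0.045 -0.048 -0.096 -0.1   -0.097 -0.1   -0.097 -0.093
 -0.1   -0.101 -0.098] [0.1   0.1   0.1   0.1   0.1   0.1   0.102 0.1   0.1   0.1   0.1   0.102
 0.101] -0.097149438262096 0.10013460899381955 0.001492585365861776
scene y [-0.014 -0.051 -0.079 -0.088 -0.088 -0.091 -0.093 -0.091 -0.087 -0.088
 -0.087 -0.089 -0.09 ] [0.082 0.084 0.078 0.08  0.083 0.081 0.084 0.082 0.081 0.084 0.08  0.079
 0.084] -0.08824939824482296 0.08153511931059762 -0.00335713946711267
```

```bash
python3 owl.py .495 .169 .338 c11.png
```

```text
cyl 0.016 [0.4926 0.17  ] 100 0.000901636791910387
cyl 0.092 [0.4913 0.1682] 122 0.0015170686438544453
cyl 0.11 [0.4937 0.1684] 89 0.001764168820720148
beak 26 16 yaw -0.0796312579195464 0.037601912529938386 (np.int64(345), np.int64(350), np.int64(61), np.int64(67))
```

View pics/c11.png

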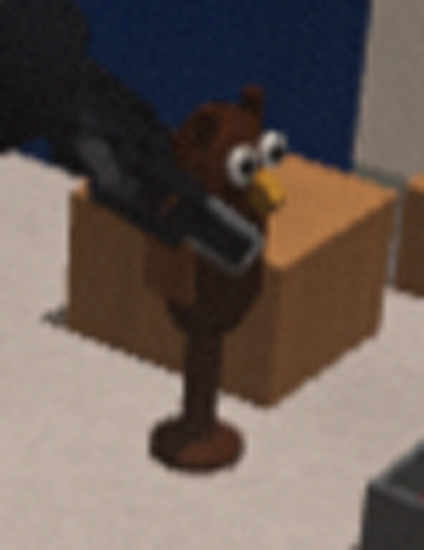

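Run:
```python
from h import *
s=snap('top');W=cloud(s);px=s['pixels'].astype(int)
m=(np.hypot(W[...,0]-.493,W[...,1]-.169)<.06)&(W[...,2]>.42)&(W[...,2]<.53)
org=m&(px[...,0]-px[...,2]>55)&(px[...,0]>90)
v,u=np.where(org)
for a,b in zip(u,v): print(a,b,W[b,a].round(3),px[b,a])
K=s['intrinsics'];c=np.array(s['attitude']).T@(np.array([.493,.169,.48])-s['origin']);print(K@c/c[2])
uu,vv=(K@c/c[2])[:2].astype(int)
im=cv2.cvtColor(s['pixels'],cv2.COLOR_RGB2BGR)[vv-40:vv+40,uu-40:uu+40]
cv2.imwrite('pics/c12.png',cv2.resize(im,None,fx=7,fy=7,interpolation=cv2.INTER_CUBIC));print(uu,vv)
```

```text
164 191 [0.533 0.169 0.487] [156 128  93]
164 192 [0.531 0.17  0.485] [148 112  64]
165 192 [0.531 0.167 0.487] [144 102  46]
166 192 [0.53  0.165 0.488] [146 105  49]
167 192 [0.531 0.164 0.484] [136  97  44]
168 192 [0.53  0.161 0.486] [121  90  49]
164 193 [0.529 0.169 0.487] [147 106  53]
165 193 [0.528 0.167 0.489] [142  96  32]
166 193 [0.529 0.166 0.485] [143  97  35]
167 193 [0.528 0.163 0.488] [131  90  34]
168 193 [0.528 0.161 0.487] [102  70  28]
163 194 [0.526 0.17  0.492] [154 121  79]
164 194 [0.526 0.169 0.488] [145 101  43]
165 194 [0.526 0.166 0.491] [140  95  32]
166 194 [0.526 0.164 0.491] [141  94  34]
167 194 [0.526 0.162 0.492] [124  83  27]
163 195 [0.525 0.171 0.488] [149 113  68]
164 195 [0.524 0.169 0.49 ] [142  98  36]
165 195 [0.524 0.167 0.49 ] [142  97  34]
166 195 [0.524 0.164 0.491] [137  93  33]
167 195 [0.524 0.163 0.49 ] [115  78  25]
163 196 [0.522 0.17  0.493] [138 101  54]
164 196 [0.522 0.168 0.492] [136  93  35]
165 196 [0.522 0.166 0.491] [138  96  39]
166 196 [0.522 0.164 0.493] [132  92  37]
167 196 [0.522 0.162 0.492] [103  72  29]
163 197 [0.52  0.17  0.494] [115  84  44]
164 197 [0.52  0.167 0.495] [117  83  40]
165 197 [0.52  0.166 0.492] [127  95  55]
166 197 [0.52  0.165 0.49 ] [129 101  68]
152 216 [0.483 0.197 0.476] [117  80  58]
176 216 [0.482 0.147 0.479] [99 52 24]
176 217 [0.479 0.147 0.48 ] [102  55  24]
176 218 [0.477 0.147 0.479] [100  55  23]
176 219 [0.475 0.147 0.48 ] [93 51 23]
[165.23132228 210.61192421   1.        ]
165 210
```

View pics/c12.png

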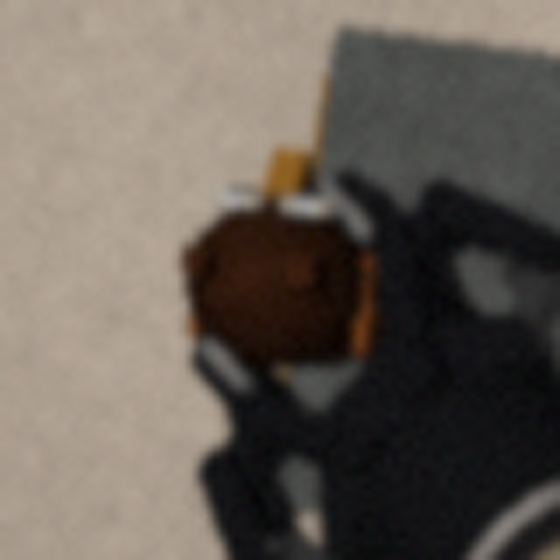

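Beak yaw is about -0.12 (target -0.147), and the owl is upright over the lid. I'll correct by a small turn and shift, then descend.

>>> arm_command(plan="0.2 0.1 -1.5 -0.015; 0.2 0.05 -2.5 -0.015; 0 0 -3.2 0; 0 0 -3.5 0; 0 0 -3.5 0; 0 0 -3.5 0; 0 0 -2.5 0; 0 0 -1.5 0")

```text
time_s: 20.67
tool_pos: [0.5059, 0.1815, 0.2343]
tcp_rot: [[-0.409, -0.737, 0.537], [-0.467, 0.675, 0.571], [-0.784, -0.017, -0.621]]
contact_force: [-0.5, -0.9, -2.6]
grip_width: 0.0486
```

>>> arm_command(plan="0 0 -1 0; 0 0 -0.5 0; 0 0 0 0; 0 0 0 0")

```text
time_s: 21.0
tool_pos: [0.508, 0.1819, 0.2234]
tcp_rot: [[-0.406, -0.738, 0.54], [-0.467, 0.675, 0.571], [-0.786, -0.02, -0.618]]
contact_force: [0.7, -0.2, -2.2]
grip_width: 0.0482
```

```bash
python3 st.py; python3 owl.py .4985 .1705 .1 c13.png;  python3 - <<'E'
from h import *
s=snap('top');W=cloud(s)
im=cv2.cvtColor(s['pixels'],cv2.COLOR_RGB2BGR)[165:265,140:270]
cv2.imwrite('pics/c14.png',cv2.resize(im,None,fx=6,fy=6,interpolation=cv2.INTER_CUBIC))
E
```

```text
21.0 [ 0.0194 -0.1053 -0.8421  0.1064  0.5954 -0.5879] p 0.8431408768842188 [0.508  0.1819 0.2234] r 0.539637835518691
[[-0.4055 -0.7377  0.5397]
 [-0.4671  0.6748  0.5714]
 [-0.7857 -0.0204 -0.6183]] 0.705921061670563
cyl 0.016 [0.4985 0.1705] 122 0.0027185195647792706
cyl 0.092 [0.4954 0.1705] 65 0.0014630363472989093
cyl 0.11 [0.4975 0.1698] 58 0.0013927025799951066
beak 20 16 yaw -0.1579175410686359 0.03824319616691994 (np.int64(340), np.int64(344), np.int64(135), np.int64(140))
```

View pics/c13.png

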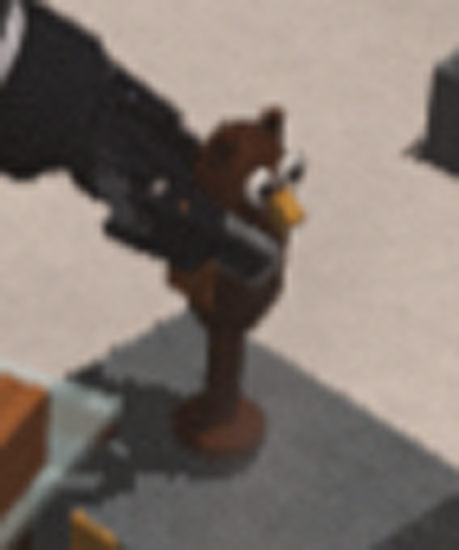

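View pics/c14.png

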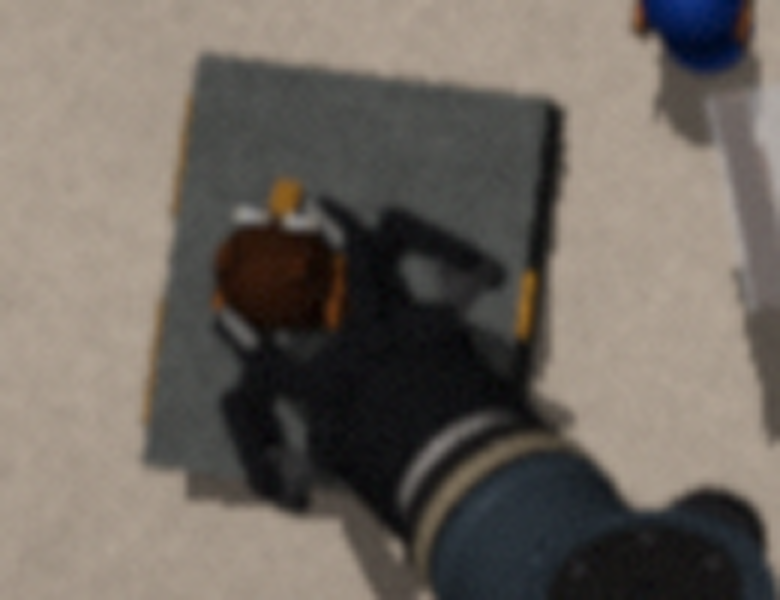

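>>> arm_command(plan="0.1 0 -0.5 0; 0 0 -0.4 0; 0 0 -0.3 0; 0 0 0 0; 0 0 0 0")

```text
time_s: 21.52
tool_pos: [0.5085, 0.1823, 0.2103]
tcp_rot: [[-0.406, -0.738, 0.538], [-0.467, 0.674, 0.572], [-0.785, -0.019, -0.619]]
contact_force: [0.4, -0.2, -2.2]
grip_width: 0.0484
```

>>> arm_command(plan="0 0 -0.2 0; 0 0 0 0; 0 0 0 0")

```text
time_s: 21.77
tool_pos: [0.5087, 0.1823, 0.2086]
tcp_rot: [[-0.406, -0.738, 0.539], [-0.467, 0.674, 0.572], [-0.785, -0.02, -0.619]]
contact_force: [-0.4, -0.3, -2.1]
grip_width: 0.0487
```

>>> arm_command(plan="0 0 -0.1 0; 0 0 0 0; 0 0 0 0")

```text
time_s: 22.02
tool_pos: [0.5087, 0.1823, 0.2077]
tcp_rot: [[-0.406, -0.738, 0.539], [-0.467, 0.674, 0.572], [-0.785, -0.02, -0.619]]
contact_force: [-1.2, 1.2, -2.7]
grip_width: 0.0485
```

>>> arm_command(plan="0 0 -0.1 0; 0 0 0 0; 0 0 0 0")

```text
time_s: 22.27
tool_pos: [0.5087, 0.1822, 0.2067]
tcp_rot: [[-0.406, -0.738, 0.539], [-0.467, 0.674, 0.572], [-0.785, -0.02, -0.619]]
contact_force: [-0.5, 1.0, -2.4]
grip_width: 0.0482
```

>>> arm_command(plan="0 0 -0.1 0; 0 0 0 0; 0 0 0 0")

```text
time_s: 22.52
tool_pos: [0.5091, 0.1826, 0.2067]
tcp_rot: [[-0.404, -0.739, 0.54], [-0.467, 0.674, 0.573], [-0.787, -0.021, -0.617]]
contact_force: [-3.2, -1.0, 5.3]
grip_width: 0.0486
```

>>> arm_command(plan="0 0 -0.1 0; 0 0 0 0; 0 0 0 0")

```text
time_s: 22.77
tool_pos: [0.5095, 0.1829, 0.2067]
tcp_rot: [[-0.402, -0.739, 0.54], [-0.467, 0.673, 0.574], [-0.788, -0.021, -0.616]]
contact_force: [-5.4, -1.0, 11.0]
grip_width: 0.0484
```

Contact came at TCP z 0.2067. I'll ease off slightly and release in small steps.

>>> arm_command(plan="0 0 0.12 0; 0 0 0 0; 0 0 0 0")

```text
time_s: 23.02
tool_pos: [0.5091, 0.1824, 0.2066]
tcp_rot: [[-0.405, -0.738, 0.54], [-0.467, 0.674, 0.572], [-0.786, -0.021, -0.618]]
contact_force: [-2.1, 0.4, 5.5]
grip_width: 0.0483
```

>>> arm_command(plan="0 0 0 0; 0 0 0 0; 0 0 0 0", jaw=5.1)

```text
time_s: 23.27
tool_pos: [0.5085, 0.1821, 0.2055]
tcp_rot: [[-0.407, -0.738, 0.539], [-0.468, 0.675, 0.571], [-0.785, -0.02, -0.619]]
contact_force: [-0.2, -0.1, 0.4]
grip_width: 0.0511
```

>>> arm_command(plan="0 0 0 0; 0 0 0 0; 0 0 0 0; 0 0 0 0", jaw=5.8)

```text
time_s: 23.6
tool_pos: [0.5087, 0.1822, 0.2058]
tcp_rot: [[-0.406, -0.738, 0.539], [-0.467, 0.674, 0.572], [-0.785, -0.02, -0.619]]
contact_force: [0.0, 0.1, 0.2]
grip_width: 0.0579
```

>>> arm_command(plan="0 0 0 0; 0 0 0 0; 0 0 0 0; 0 0 0 0", jaw=7.2)

```text
time_s: 23.93
tool_pos: [0.5087, 0.1822, 0.2059]
tcp_rot: [[-0.406, -0.738, 0.539], [-0.467, 0.674, 0.572], [-0.785, -0.02, -0.619]]
contact_force: [-0.1, 0.3, -0.5]
grip_width: 0.0721
```

```bash
python3 st.py; python3 owl.py .4985 .1705 .09 c15.png
```

```text
23.9333 [ 0.0199 -0.0756 -0.8744  0.0451  0.5953 -0.5879] p 0.8439264910324367 [0.5087 0.1822 0.2059] r 0.5403377452817163
[[-0.4059 -0.7381  0.539 ]
 [-0.4674  0.6744  0.5716]
 [-0.7853 -0.0199 -0.6187]] 0.3726778278059962
cyl 0.016 [0.4979 0.1713] 68 0.0012394058617103331
cyl 0.092 [0.4966 0.1707] 56 0.0008422295048768642
cyl 0.11 [0.4979 0.1686] 43 0.0022767818546756725
beak 18 13 yaw -0.0879678273657669 0.03692452525294167 (np.int64(340), np.int64(344), np.int64(140), np.int64(144))
```

View pics/c15.png

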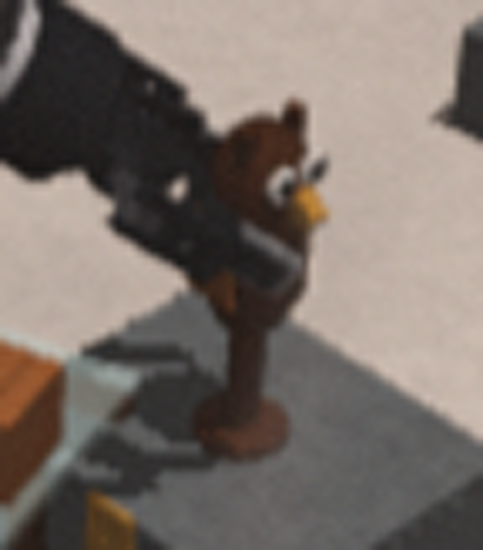

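>>> arm_command(plan="-0.27 -0.29 0.31 0; -0.54 -0.57 0.62 0; -0.54 -0.57 0.62 0; -0.54 -0.57 0.62 0; -0.54 -0.57 0.62 0; -0.54 -0.57 0.62 0; -0.8 -0.85 0.93 0; -0.8 -0.85 0.93 0")

```text
time_s: 24.65
tool_pos: [0.4622, 0.1336, 0.2591]
tcp_rot: [[-0.406, -0.738, 0.539], [-0.468, 0.674, 0.572], [-0.785, -0.02, -0.619]]
contact_force: [0.2, 0.0, 0.2]
grip_width: 0.0722
```

>>> arm_command(plan="-0.8 -0.85 0.93 0; -0.8 -0.85 0.93 0; -0.8 -0.85 0.93 0; -0.8 -0.85 0.93 0; -0.8 -0.85 0.93 0; 0 0 2 0; 0 0 2 0; 0 0 0 0")

```text
time_s: 25.32
tool_pos: [0.424, 0.0907, 0.3494]
tcp_rot: [[-0.401, -0.738, 0.543], [-0.468, 0.675, 0.571], [-0.787, -0.025, -0.616]]
contact_force: [1.1, -0.5, 0.3]
grip_width: 0.0718
```

```bash
python3 st.py; python3 owl.py .4985 .1705 .09 c16.png;  python3 - <<'E'
from h import *
s=snap('top','t16.png');W=cloud(s);px=s['pixels'].astype(int)
im=cv2.cvtColor(s['pixels'],cv2.COLOR_RGB2BGR)[160:260,150:250]
cv2.imwrite('pics/c17.png',cv2.resize(im,None,fx=6,fy=6,interpolation=cv2.INTER_CUBIC))
m=(np.hypot(W[...,0]-.4985,W[...,1]-.1705)<.06)&(W[...,2]>.17)
org=m&(px[...,0]-px[...,2]>55)&(px[...,0]>105)&(W[...,0]>.51)
P=W[org][:,:2];print(len(P),P.mean(0),P[P[:,0]>P[:,0].max()-.006].mean(0))
hd=m&(W[...,2]>.2)&~org&(px.min(-1)<60);print('head',W[hd].min(0),W[hd].max(0),W[hd].mean(0))
top=m&(W[...,2]>.258);print('top',W[top].mean(0),top.sum())
snap('scene','s16.png')
E
```

```text
25.3167 [-0.3165 -0.33   -0.587   0.8117  0.7913 -0.9453] p 1.0686830484463035 [0.424  0.0907 0.3494] r 0.43364855265688707
[[-0.4014 -0.7377  0.5429]
 [-0.4682  0.6747  0.5706]
 [-0.7872 -0.0251 -0.6162]] 1.2399624731700067
cyl 0.016 [0.498  0.1722] 68 0.0011011361072963844
cyl 0.092 [0.4963 0.1706] 77 0.0013475719389736372
cyl 0.11 [0.4961 0.1702] 160 0.0013754261542353943
beak 21 16 yaw -0.15045948288613364 0.03947920617260623 (np.int64(325), np.int64(344), np.int64(140), np.int64(144))
18 [0.53033203 0.16764524] [0.53289435 0.16725918]
head [0.47403578 0.14401805 0.20056943] [0.53319027 0.19932791 0.27861848] [0.49648011 0.16603471 0.25276908]
top [0.4993724  0.17157665 0.26509395] 186
```

View pics/s16.png

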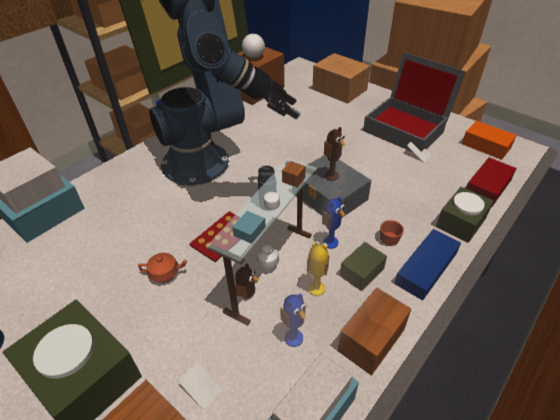

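View pics/c17.png

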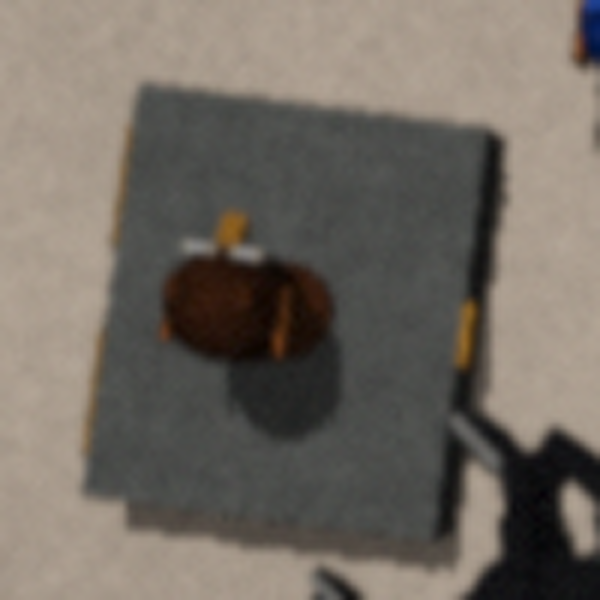

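The owl stands upright at scene (333,155) near the middle of the shut lid. Its eye line is parallel to the far edge, and the gripper is clear. Handing in.

```bash
python3 -c "
from rig import order;print(order.job_done())"
```

```text
the job is handed in; nothing more can be done
None
```

The lid is shut, and the tall owl is released and standing upright near the middle of it, with its beak facing out over the edge away from the robot. I handed the job in at about 25 s of the 64 s.

**How it was done**
- I pushed the lid over from behind until it fell shut.
- The moves could only twist the tool about the vertical. To reach under the shelf, I drove the arm against its joint limit high above the scene until the gripper tilted to about 38° below horizontal.
- With that tilt I gripped the owl by its body, drew it out in front of the shelf and lowered it onto the lid in 1 mm steps. Contact force read up to about 11 N before I eased off and opened the jaws in stages.

**Last checks**
- **Lid:** flat at about 90 mm above the table.
- **Owl position:** about (0.497, 0.171) against a lid centre of about (0.499, 0.1705). The stem and body centres agree within about 2 mm, so it is upright.
- **Beak direction:** -0.15 rad, against -0.147 for the case. One reading taken with the gripper still around the owl disagreed, at -0.09. The top picture backs -0.15, with the eye line parallel to the far edge within about 0.02 rad.
- **Other goods and shelf:** they look unmoved in the last picture, but I did not measure them again.
- **Gripper:** well clear of everything when I handed in.

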